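# Close the board test fixture and lock it with the ball-lock pin

## Robot

A 6-joint arm with a two-finger parallel gripper is mounted at the origin on the work surface. World frame = base frame: x ahead of the robot, y to its left, z up, the work surface at z = 0. Lengths are in m, angles in rad, forces in N, time in s.
With the tool pointing down it reaches from about 0.25 to 0.725 m from the base axis. Payload 4 kg.
Tool frame: the origin (TCP) lies on the centre line of the jaws, within the pads' length; the fingertips stand 19 mm ahead of it and the grasp point (between the pads) is the TCP; z points along the fingers, y is the direction in which the jaws open and shut (so a half turn about z gives the same grasp; the last joint's range is limited). The gripper opens to 85 mm and grips with 20 to 120 N. Pads are 22 mm wide; open, the fingers measure 114 mm over their backs; the gripper's body (76 mm by 85 mm) begins 54 mm behind the grasp point. The pads swing forward as they close: fully open they stand 13 mm farther back than shut.
Start: joints at [1.142, 0.241, 0.005, 1.335, 0, 1.571], TCP at [0.208, 0.455, 0.25] pointing down, gripper open.
Joint ranges: [-2.72, 2.72], [-1.05, 1.87], [-1.09, 1.28], [-1.99, 2.15], [-1.42, 1.44], [-3.14, 3.14]. Speed limits (rad/s): [2.79, 2.79, 3.14, 3.14, 3.14, 3.14].

## Interface

Orientations are given as a unit quaternion [x, y, z, w].
In Python, from workcell import bot gives the robot as it stands. The module is installed in compiled form; this text tells all that it offers.
- The arm moves only by the shell command python3 -m handwheel 'ROWS' [OPENING]. ROWS is JSON, a list of rows, each an object of numbers: "dx", "dy", "dz": the shift along the tool's x, y, z as a fraction of full scale; "ax", "ay", "az": the turn, a rotation vector about the tool's x, y, z as a fraction of full scale. In form: [{"dx": .., "dy": .., "dz": .., "ax": .., "ay": .., "az": ..}, ...]. A call has 1 to 12 rows; each row shifts and turns the commanded pose from where the row before left it, along the tool's axes as they then stand; what a row does not reach is not made up. Full scale, the value 1, is 2.5 cm for a shift and 0.15 rad for a turn. A row lasts 1/10 s, in which the tool goes at most 50 mm and 8.59 degrees, less where a joint would pass 70% of its speed; a pose out of reach is approached as far as the arm can. A call with a number of a shift or a turn outside -1 to 1 is refused whole. A call with a gripper value outside its range is refused whole. OPENING is the gripper's target within -1 to 1 (fully open at 1, half-way at 0, shut at -1), set as the call begins (- or left out, the last holds). The fingers move at their own pace and stop on an object; the grip force is fixed at half the most. Time passes only in rows, so rows that do not move let the fingers close. It gives the time, the measured TCP pose, the force and the opening at its end, in the units of the state.
- bot.get_obs(): the state, without advancing time (a new reading comes with each control period).
- bot.camera(name): name is "side" or "top" or "wrist"; returns a dict with "img" (480x640x3 uint8, red, green, blue), "intrinsics" (3x3 intrinsics, pixels), "eye" and "rotation" of the camera in the world. Camera axes: x right, y down, z forward; pixel columns grow to the right and rows downward; lengths in m; the calibration is good to about 2 mm. A picture is of the moment at which its call begins. There is no depth.
- bot.job_done(): hands the job in, once; it reports no verdict.
Trained networks look in a picture, given as the dict that the camera call returned (one of the last four; its "shot" number tells which), for a name from the list of things; names that differ only in an ending like _2 or _b are one class to them, and where a whole thing is asked for, a point or a joint stands for the part that bears it (a point fixed in the world has none). Each returns a list of dicts, best first, with "confidence" (0 to 1); they miss things now and then, are a little off and sometimes report something else, mostly with a low value. They report only what shows in the picture. A call takes as long as a camera call.
- bot.trace(thing, picture): "region" (480x640 bool, what is visible of it) and "rect" ([centre column, centre row, width, height] in pixels, round what is visible of it).
The state is a dict: "clock": time; "joint_pos": joint angles; "joint_vel": joint speeds; "tau": joint torques, N m; "eef_pos": TCP position; "tool_rot": TCP orientation; "ft_force": force on the tool from outside, world axes, zero at the start; "ft_torque": the same for the moment, N m; "grip_width": finger opening in m.
Only numpy, scipy, OpenCV 4.12 (cv2) and the standard library are available. Lean on these libraries where they do the work, as an engineer would, in place of code of your own. Each camera call takes 0.05 s, during which the arm holds its last target.

## Task

Swing the test fixture's clear gate fully down onto its stop, then take the ball-lock pin (the one with the big thumb button) by squeezing its button in against its flange and, keeping the button in, push it through the holes of both cheeks and the gate's tongue, from either side, until its shoulder is home; the cheeks' height is adjustable, so feel how high they are set. Let go so that the button springs out, then give the pin a firm tug straight back without pressing the button, to check that its balls hold, and leave it there. Leave the plain pin and all other things on the bench where they are.

Things in the scene. Friction and masses are not known exactly. Their poses are not given: they have to be found in the camera images.
- fixture: Circuit-board test fixture, fixed: grey base 180 x 200 x 45 mm at x -80 to +100 mm of its own frame. Origin on the bench under it; x points away from the lock (the lock is at the -x end, towards the robot), y along the lock holes, z up. In front of the base stand two upright aluminium cheeks with the lock holes; the gate's 12 mm steel tongue comes down between them.
- lock_mid (a point): Fixed point at x -120 mm, y 0, z 66 mm of the fixture's frame, same axes: midway between the cheeks, whose outer faces are 18 mm off at either side along y. The hole axis runs along y through this point only at the nominal setting: both cheeks together are set up to 11 mm higher or lower, not reported. Find it by touch: the hole axis is always 40 mm below the cheeks' flat tops.
- cheek_top (a point): Fixed point at x -120, y +13, z 106 mm of the fixture's frame: where the middle of the +y cheek's flat top is at the nominal setting (in truth up to 11 mm higher or lower). Each cheek: 10 mm thick (|y| 8 to 18 mm), fixture x -145 to -80 mm, hole 18 mm diameter for the 15 mm shank. They stand firm when pressed.
- gate (a joint): Gate angle (rad): 0 closed on its stop, grows as its front edge goes up; starts between 0.35 and 0.75. It turns about a hinge line along the fixture's y at x +90 mm, z 75 mm of the fixture frame. The hinge is stiff: the gate stays where it is left and takes about 3 N on its pad to push down.
- gate_pad (a point): Centre of the upper face of the black rubber press pad (36 x 44 mm, 7 mm thick) on top of the gate at its front edge, 150 mm from the hinge; 88 mm above the bench when closed. The tongue at the front has an upright slot 20 x 41 mm, which lies across the cheek holes when the gate is closed, whatever their height. z is normal to the gate, pointing up.
- pin_grip (a point): Ball-lock pin, loose, 157 mm long, about 0.3 kg, level in its rest, axis 55 mm above the bench. Point on the axis, midway between the thumb button's outer face and the flange's nose-side face, 54 mm apart with the button out. x points to the nose. From above, one finger can squeeze the button, the other that flange face, tips just above the neck (6 mm over the axis).
- pin_flange (a point): On the pin's axis, in the flange's nose-side face, 27 mm from pin_grip towards the nose; same axes. Flange 60 mm diameter, 8 mm thick. Behind it: body 34 mm diameter, 30 mm long, then the button disc, 52 mm diameter, 10 mm thick. Ahead of it: slim neck 12 mm diameter, 30 mm long, then the collar.
- pin_shoulder (a point): On the pin's axis, in the nose-side face of the collar (26 mm diameter, 6 mm thick), 36 mm ahead of pin_flange; same axes. This face comes to rest on the near cheek. Ahead of it: shank 15 mm diameter, 58 mm long, then a 9 mm cone nose, blunt end 12 mm diameter.
- pin_mid (a point): Point on the ball-lock pin's axis, 18 mm ahead of pin_shoulder, 81 mm ahead of pin_grip; same axes. It comes over or under lock_mid, at the holes' height, when the pin is home.
- button (a joint): Thumb button travel (m): 0 out, 0.0065 fully in. Spring: about 6 N to start, 16 N fully in.
- ball_a: One of the two locking balls, at 39 to 47 mm ahead of pin_shoulder (its frame's origin is at pin_shoulder). Button out: the two stand 24 mm across and pass no hole either way. Button fully in: they lie inside the shank. With the pin home they are 3 mm beyond the far cheek and spring out when the button is released.
- ball_b: The other locking ball, opposite ball_a; frame's origin at pin_shoulder when the button is out.
- rest_a: Black rest (140 x 56 mm, 57 mm high) on which the ball-lock pin lies, fixed to the bench. Its origin is on the bench under the pin's shoulder face; x points to the nose. It carries the shank by a notched post at x +8 to +20 mm and the body by one at -68 to -52 mm, both open at the top; the pin is lifted straight up out of it.
- rest_b: The like rest of the plain pin. Which rest is on which side of the fixture changes.
- plain_pin_mid (a point): Plain headed pin, not wanted: same shank, collar and flange, but a domed end and no button or balls. Point on its axis near its middle.
- screw_jar: Glass jar of screws, 66 mm diameter, 74 mm high; bystander.
- spool: Metal spool, 64 mm diameter, 50 mm high; bystander.
- screwdriver: Screwdriver lying down, 170 mm; bystander.
- brush: Small brush lying down, 160 mm; bystander.
- flux_bottle: White bottle, 44 mm diameter, 90 mm high; bystander.
- tin: Open steel tin, 66 mm diameter, 35 mm high; bystander.

How it is judged:
By the outcome, as a careful person would: the job done as asked, in the order asked, and still so for the second after the job is handed in, with the robot touching nothing.
It also fails if it takes over 64 s, if anything falls off the work surface, if the arm or the gripper's body presses on something with over 40 N, if the wrist force passes 120 N, or if a joint passes its speed limit or range.

## Working session

There is one attempt and no reset: what is moved stays moved. The work goes in short steps, Python scripts to look and compute and a shell command to move; the robot and the scene stay as the last step left them, time stands still between calls to the robot, and variables do not carry over. Pictures are saved under pics/ and viewed, and the job is handed in when it is done.

```bash
mkdir -p pics; ls; python3 - <<'E'
from workcell import bot
import cv2
o=bot.get_obs()
for k in o: print(k,o[k])
for n in ["side","top","wrist"]:
    c=bot.camera(n)
    cv2.imwrite(f"pics/{n}0.png",c["img"][:,:,::-1])
    print(n,c["intrinsics"],c["eye"],c["rotation"],c["shot"])
E
```

```text
pics
clock 0.0
joint_pos [1.14198755e+00 2.41390625e-01 3.75611374e-03 1.33522102e+00
 5.32632481e-06 1.57077700e+00]
joint_vel [ 1.29780232e-04 -1.03518433e-03  1.23878734e-03  3.34428185e-05
  6.55849273e-04 -1.10553773e-03]
tau [ 2.01075331e-03 -3.72322369e+01  2.52405882e+01  1.71317614e-02
  8.05139575e-05 -4.71673133e-06]
eef_pos [0.20764883 0.45419853 0.24943626]
tool_rot [ 2.12755941e-01  9.77104830e-01 -1.00546128e-03 -2.21676227e-04]
ft_force [ 0.13874136  0.02329634 -0.69802376]
ft_torque [-0.04571419 -0.00505043  0.08746247]
grip_width 0.0855043087252659
side [[616.08426028   0.         319.06913319]
 [  0.         616.08426028 242.35087879]
 [  0.           0.           1.        ]] [0.50477843 0.96046929 1.35144771] [-0.01237299  0.94266419 -0.33344726  0.00663775] 1
top [[507.80780401   0.         314.19634031]
 [  0.         507.80780401 234.1367336 ]
 [  0.           0.           1.        ]] [ 0.3406663  -0.06659543  1.15860115] [ 0.7081347  -0.70001642  0.05777499 -0.07200214] 2
wrist [[390.29826068   0.         325.55936065]
 [  0.         390.29826068 242.57094899]
 [  0.           0.           1.        ]] [0.14616622 0.4837727  0.37283149] [0.83320496 0.5353815  0.07405431 0.11684224] 3
```

View pics/side0.png

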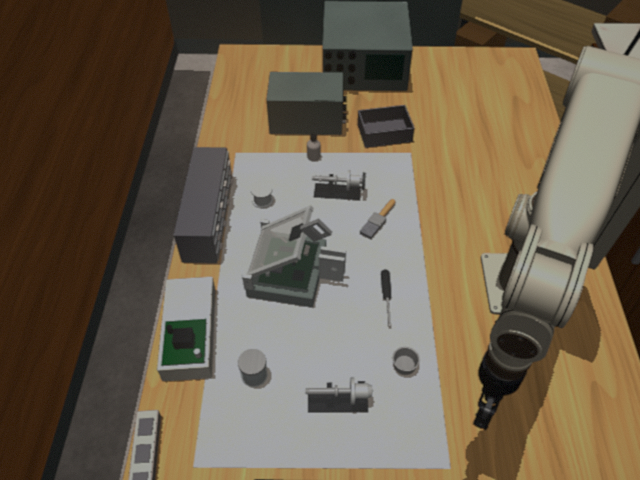

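View pics/top0.png

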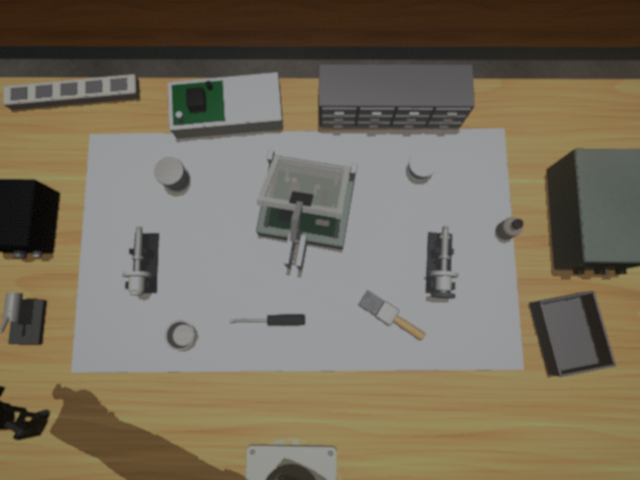

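View pics/wrist0.png

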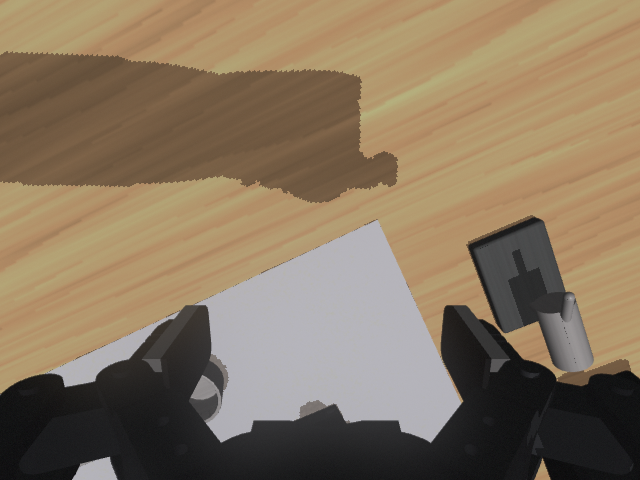

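```bash
cat > h.py <<'E'
import numpy as np, cv2
from scipy.spatial.transform import Rotation as R
from workcell import bot
def ray(c,u,v):
    K=c["intrinsics"]; d=np.array([(u-K[0,2])/K[0,0],(v-K[1,2])/K[1,1],1.])
    return np.array(c["eye"]), R.from_quat(c["rotation"]).apply(d)
def atz(c,u,v,z):
    e,d=ray(c,u,v); return e+d*(z-e[2])/d[2]
def proj(c,p):
    q=R.from_quat(c["rotation"]).inv().apply(np.atleast_2d(p)-c["eye"]); K=c["intrinsics"]
    return np.c_[K[0,0]*q[:,0]/q[:,2]+K[0,2],K[1,1]*q[:,1]/q[:,2]+K[1,2]]
def tri(obs):
    A=np.zeros((3,3));b=np.zeros(3)
    for c,u,v in obs:
        e,d=ray(c,u,v); d/=np.linalg.norm(d); P=np.eye(3)-np.outer(d,d); A+=P;b+=P@e
    return np.linalg.solve(A,b)
def crop(c,u0,v0,w,h,s,name):
    im=c["img"][v0:v0+h,u0:u0+w,::-1]; cv2.imwrite(name,cv2.resize(im,None,fx=s,fy=s,interpolation=cv2.INTER_CUBIC))
def st():
    o=bot.get_obs(); print("t",round(o["clock"],2),"p",np.round(o["eef_pos"],4),"F",np.round(o["ft_force"],1),"w",round(o["grip_width"],4)); return o
E
python3 - <<'E'
from h import *
s=bot.camera("side"); t=bot.camera("top")
for c,n in((s,"side"),(t,"top")):
    for th in ["pin_grip","plain_pin_mid","rest_a","fixture","gate","gate_pad"]:
        for r in bot.trace(th,c): print(n,th,round(r["confidence"],2),np.round(r["rect"],1))
crop(t,110,210,60,100,6,"pics/t_l.png")
crop(t,415,210,60,100,6,"pics/t_r.png")
crop(t,240,140,130,150,4,"pics/t_f.png")
crop(s,290,370,100,50,8,"pics/s_l.png")
crop(s,295,160,100,50,8,"pics/s_r.png")
crop(s,235,200,130,110,6,"pics/s_f.png")
a=np.vstack([cv2.imread("pics/s_l.png"),np.zeros((10,800,3),np.uint8)+255,cv2.imread("pics/s_r.png")]);cv2.imwrite("pics/s_lr.png",cv2.resize(a,None,fx=.72,fy=.72))
a=np.hstack([cv2.imread("pics/t_l.png"),cv2.imread("pics/t_r.png")]);cv2.imwrite("pics/t_lr.png",a)
E
```

```text
side pin_grip 0.96 [338.4 181.6  46.9  16.6]
side plain_pin_mid 0.93 [338.4 391.4  72.   26.4]
side rest_a 0.76 [338.9 188.6  45.5  27.9]
side rest_a 0.58 [339.3 399.8  62.8  30.4]
side rest_a 0.52 [378.5 220.3  38.3  40.8]
side rest_a 0.31 [339.1 178.8  52.2  24.7]
side fixture 0.62 [293.3 256.6 105.6 102.5]
side gate 0.79 [290.2 242.6  85.3  71.1]
side gate 0.37 [339.6 180.8  47.9  16.7]
side gate_pad 0.68 [288.6 245.1  88.5  74.6]
side gate_pad 0.65 [341.1 182.4  53.2  22.6]
side gate_pad 0.64 [339.2 398.4  62.4  32.2]
side gate_pad 0.49 [312.2 147.4  14.1  24. ]
top pin_grip 0.67 [444.3 263.4  28.2  69. ]
top plain_pin_mid 0.8 [138.9 262.5  27.2  65.3]
top plain_pin_mid 0.26 [443.7 262.9  25.4  72.5]
top rest_a 0.91 [441.6 263.1  29.3  59.5]
top rest_a 0.68 [144.  263.1  32.6  60.1]
top fixture 0.59 [306.  208.9 103.  117.9]
top gate 0.82 [303.9 197.9  93.9  84. ]
top gate_pad 0.74 [303.  198.7  92.2  87.6]
```

View pics/s_lr.png

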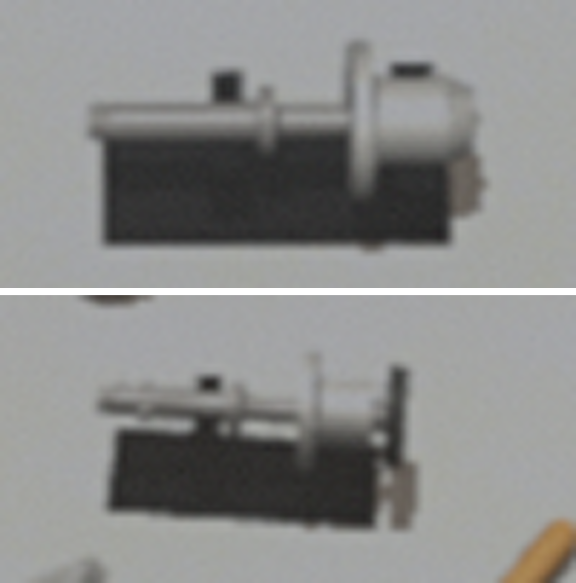

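View pics/t_lr.png

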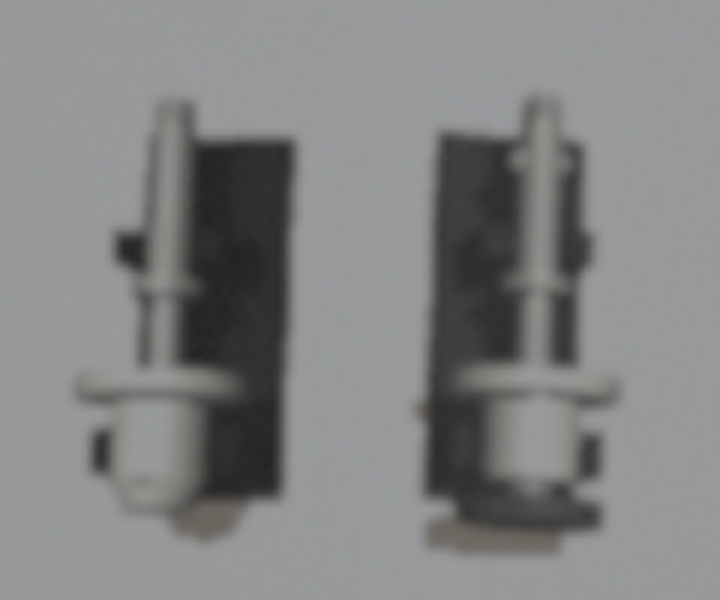

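View pics/t_f.png

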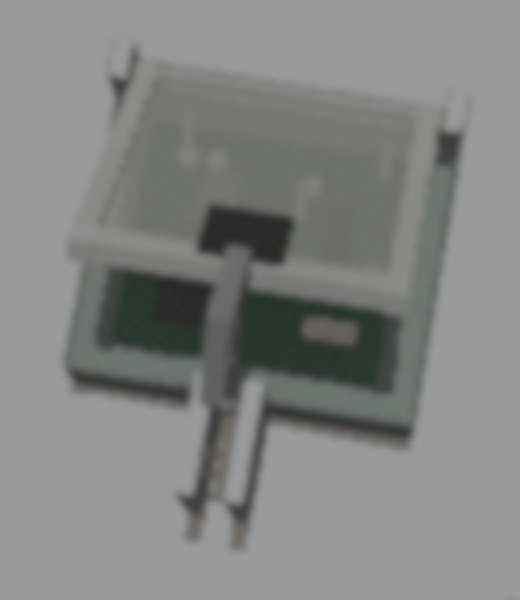

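View pics/s_f.png

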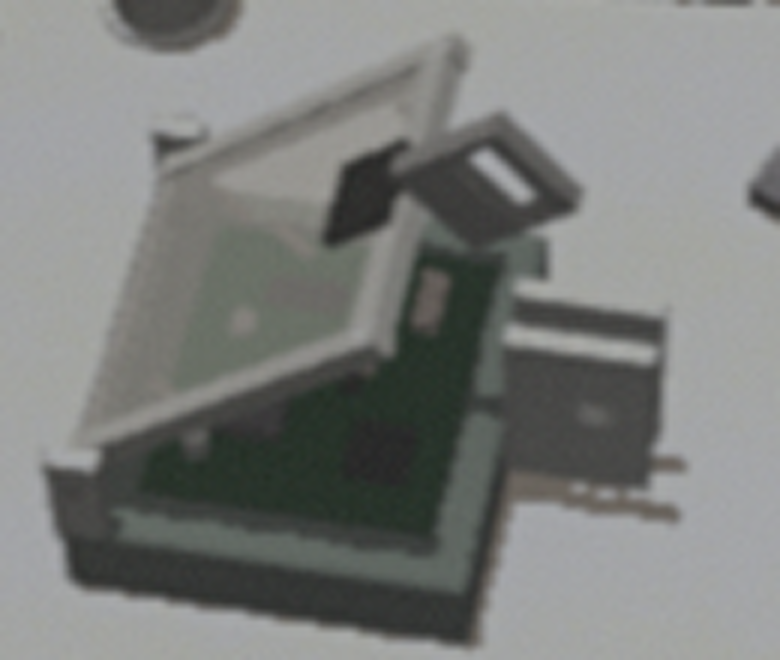

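```bash
python3 - <<'E'
from h import *
from scipy.optimize import least_squares
s=bot.camera("side"); t=bot.camera("top")
def F(p,q):  # p: x,y,yaw
    return R.from_euler("z",p[2]).apply(np.atleast_2d(q))+[p[0],p[1],0]
tp=[((-.08,.1,.045),258,233),((-.08,-.1,.045),342,248)]
sp=[((-.08,.1,.045),313.5,298),((.1,.1,.045),247,290.)]
def res(p):
    r=[]
    for L,c in((tp,t),(sp,s)):
        for q,u,v in L: r+=list(proj(c,F(p,q))[0]-[u,v])
    return r
f=least_squares(res,[.45,-.03,-.15]); print("fix",f.x,np.round(f.fun,1))
P=f.x
# pin: nose +103 from mid.. shoulder s=0: nose 67, flange -36, button outer -90
pt=[(67,445.3,226.3),(0,445,257.5),(-36,444.5,274.2)]
ps=[(67,312,178.6),(-40,348.8,180),(-90,365,180.8)]
def res2(p):
    r=[]
    for L,c in((pt,t),(ps,s)):
        for a,u,v in L: r+=list(proj(c,F(p,(a/1e3,0,.055)))[0]-[u,v])
    return r
g=least_squares(res2,[.35,-.3,0]); print("pin",g.x,np.round(g.fun,1)); Q=g.x
np.save("P.npy",P);np.save("Q.npy",Q)
# overlay
for c,n,k in((t,"top",4),(s,"side",5)):
    im=cv2.resize(c["img"][:,:,::-1],None,fx=k,fy=k,interpolation=cv2.INTER_CUBIC)
    def poly(q,col,M=P):
        w=(proj(c,F(M,q))+.5)*k-.5; cv2.polylines(im,[np.round(w).astype(int)],True,col,1)
    for z in(0,.045): poly([(-.08,.1,z),(.1,.1,z),(.1,-.1,z),(-.08,-.1,z)],(0,0,255))
    for sg in(1,-1): poly([(-.145,sg*.008,.106),(-.08,sg*.008,.106),(-.08,sg*.018,.106),(-.145,sg*.018,.106)],(0,255,255))
    a=np.linspace(0,6.28,24)
    for x,r in((67,6),(0,13),(-6,13),(-36,30),(-44,30),(-80,26),(-90,26)):
        poly(np.c_[a*0+x/1e3,r/1e3*np.cos(a),.055+r/1e3*np.sin(a)],(0,0,255),Q)
    def cut(pt,w,h,nm):
        u,v=(proj(c,pt)[0]*k).astype(int); cv2.imwrite(nm,im[v-h:v+h,u-w:u+w])
    cut(F(P,(-.02,0,.05)),300,280,f"pics/ov_{n}_f.png"); cut(F(Q,(-.02,0,.05)),180,180,f"pics/ov_{n}_p.png")
a=np.hstack([cv2.imread("pics/ov_top_p.png"),cv2.imread("pics/ov_side_p.png")]);cv2.imwrite("pics/ov_p.png",a)
E
```

```text
fix [ 0.61129559 -0.02211973 -0.14694547] [-2.5  0.9  2.1 -0.3  0.8  0.6 -1.6 -1.4]
pin [ 0.49812976 -0.32842479 -0.0458268 ] [-0.2  0.5 -0.3 -0.7  0.  -0.9  0.7 -0.6  0.1 -0.2  0.8 -0.1]
```

View pics/ov_p.png

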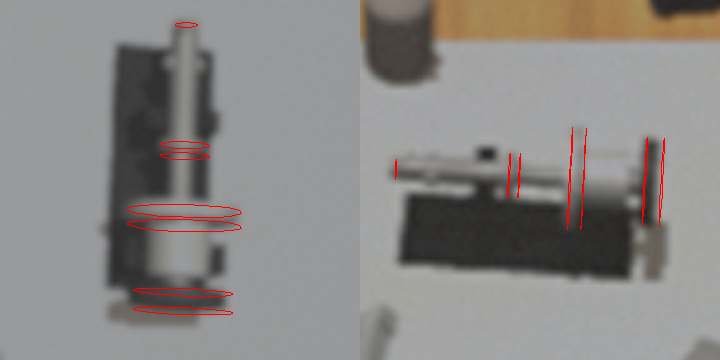

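View pics/ov_top_f.png

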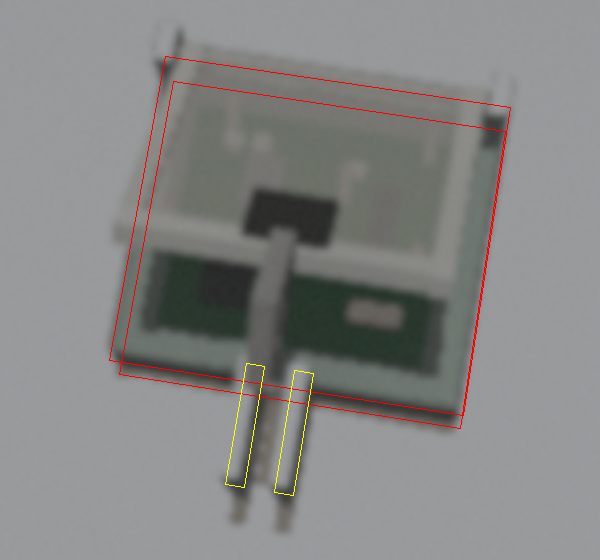

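View pics/ov_side_f.png

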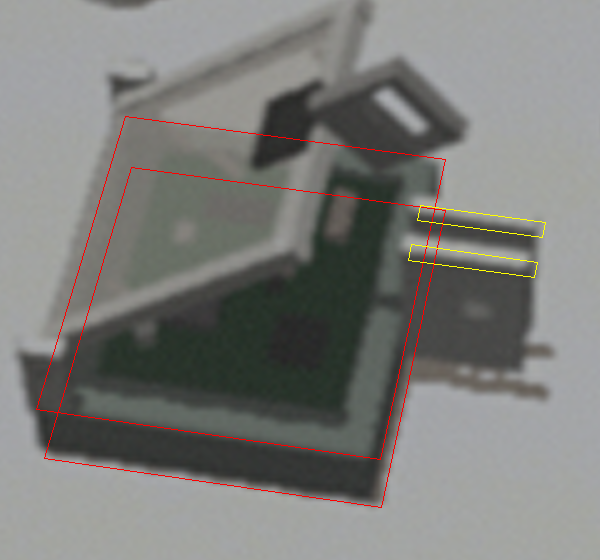

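```bash
cat >> h.py <<'E'
def F(p,q):
    return R.from_euler("z",p[2]).apply(np.atleast_2d(q))+[p[0],p[1],0]
def Rdown(yaw): # tool y at world yaw, z down
    y=np.array([np.cos(yaw),np.sin(yaw),0]); z=np.array([0,0,-1.]); x=np.cross(y,z); return R.from_matrix(np.c_[x,y,z])
def plan(p,yaw,n=None,start=None):
    """n equal rows from present pose to p,yaw; prints one row values (if n rows all alike) as sequence"""
    o=bot.get_obs(); p0=np.array(o["eef_pos"]); r0=R.from_quat(o["tool_rot"])
    if start is not None: p0,r0=np.array(start[0]),Rdown(start[1])
    r1=Rdown(yaw); rv=(r0.inv()*r1).as_rotvec(); d=np.array(p)-p0
    m=max(np.linalg.norm(d)/.024,np.linalg.norm(rv)/.14); n=n or max(1,int(np.ceil(m)))
    print("from",np.round(p0,4),"d",np.round(d,4),"rv",np.round(rv,3),"n",n)
    for i in range(n):
        r=r0*R.from_rotvec(rv*i/n); l=r.inv().apply(d/n)/.025; a=rv/n/.15
        print('{"dx":%.2f,"dy":%.2f,"dz":%.2f,"ax":%.2f,"ay":%.2f,"az":%.2f}'%(*l,*a))
E
python3 - <<'E'
from h import *
o=bot.get_obs();r=R.from_quat(o["tool_rot"])
c=bot.camera("wrist")
print("cam in tool",r.inv().apply(c["eye"]-o["eef_pos"]), (r.inv()*R.from_quat(c["rotation"])).as_matrix().round(3))
s=bot.camera("side"); t=bot.camera("top")
pp=tri([(s,296.3,232),(t,301.5,198.5)]); P=np.load("P.npy"); Q=np.load("Q.npy")
q=R.from_euler("z",-P[2]).apply(pp-[P[0],P[1],0]); print("pad",pp,q)
print("angle",np.arctan2(q[2]-.075,.09-q[0])-np.arctan2(.013,.15), np.hypot(q[2]-.075,.09-q[0]))
print("lock",F(P,(-.12,0,.066)),"grip",F(Q,(-.063,0,.055)))
for th in ["screw_jar","spool","screwdriver","brush","flux_bottle","tin"]:
    r=bot.trace(th,t)
    if r: x=r[0]["rect"]; print(th,round(r[0]["confidence"],2),np.round(x),atz(t,x[0],x[1],.03).round(3))
plan([.50,-.06,.32],1.42)
E
```

```text
cam in tool [ 0.0681977   0.00104828 -0.12333232] [[ 0.    -0.962 -0.274]
 [ 1.    -0.     0.   ]
 [-0.    -0.274  0.962]]
pad [ 0.59403619 -0.01925071  0.17881899] [-0.01749348  0.00031103  0.17881899]
angle 0.6815603775895249 0.1494430634676642
lock [[ 0.49258884 -0.00454967  0.066     ]] grip [[ 0.4351959  -0.32553871  0.055     ]]
screw_jar 0.84 [174. 178.  35.  35.] [0.68  0.286 0.03 ]
spool 0.66 [423. 165.  31.  36.] [ 0.714 -0.292  0.03 ]
screwdriver 0.63 [267. 319.  71.  15.] [0.36  0.058 0.03 ]
brush 0.83 [396. 317.  66.  49.] [ 0.369 -0.223  0.03 ]
flux_bottle 0.81 [511. 227.  28.  23.] [ 0.572 -0.486  0.03 ]
tin 0.79 [180. 336.  28.  28.] [0.319 0.248 0.03 ]
from [0.2079 0.4547 0.2503] d [ 0.2921 -0.5147  0.0697] rv [ 0.    -0.    -0.278] n 25
{"dx":-0.77,"dy":-0.55,"dz":-0.11,"ax":0.00,"ay":-0.00,"az":-0.07}
{"dx":-0.76,"dy":-0.56,"dz":-0.11,"ax":0.00,"ay":-0.00,"az":-0.07}
{"dx":-0.75,"dy":-0.57,"dz":-0.11,"ax":0.00,"ay":-0.00,"az":-0.07}
{"dx":-0.75,"dy":-0.58,"dz":-0.11,"ax":0.00,"ay":-0.00,"az":-0.07}
{"dx":-0.74,"dy":-0.59,"dz":-0.11,"ax":0.00,"ay":-0.00,"az":-0.07}

[... 639 characters left out ...]
x":0.00,"ay":-0.00,"az":-0.07}
{"dx":-0.66,"dy":-0.67,"dz":-0.11,"ax":0.00,"ay":-0.00,"az":-0.07}
{"dx":-0.66,"dy":-0.68,"dz":-0.11,"ax":0.00,"ay":-0.00,"az":-0.07}
{"dx":-0.65,"dy":-0.69,"dz":-0.11,"ax":0.00,"ay":-0.00,"az":-0.07}
{"dx":-0.64,"dy":-0.70,"dz":-0.11,"ax":0.00,"ay":-0.00,"az":-0.07}
{"dx":-0.63,"dy":-0.70,"dz":-0.11,"ax":0.00,"ay":-0.00,"az":-0.07}
{"dx":-0.63,"dy":-0.71,"dz":-0.11,"ax":0.00,"ay":-0.00,"az":-0.07}
{"dx":-0.62,"dy":-0.72,"dz":-0.11,"ax":0.00,"ay":-0.00,"az":-0.07}
{"dx":-0.61,"dy":-0.72,"dz":-0.11,"ax":0.00,"ay":-0.00,"az":-0.07}
{"dx":-0.60,"dy":-0.73,"dz":-0.11,"ax":0.00,"ay":-0.00,"az":-0.07}
{"dx":-0.59,"dy":-0.74,"dz":-0.11,"ax":0.00,"ay":-0.00,"az":-0.07}
```

```bash
python3 -m handwheel '[{"dx":-0.84,"dy":-0.42,"dz":-0.08},{"dx":-0.84,"dy":-0.42,"dz":-0.08},{"dx":-0.84,"dy":-0.42,"dz":-0.08},{"dx":-0.84,"dy":-0.42,"dz":-0.08},{"dx":-0.84,"dy":-0.42,"dz":-0.08},{"dx":-0.84,"dy":-0.42,"dz":-0.08},{"dx":-0.84,"dy":-0.42,"dz":-0.08},{"dx":-0.84,"dy":-0.42,"dz":-0.08},{"dx":-0.84,"dy":-0.42,"dz":-0.08},{"dx":-0.84,"dy":-0.42,"dz":-0.08},{"dx":-0.84,"dy":-0.42,"dz":-0.08},{"dx":-0.84,"dy":-0.42,"dz":-0.08}]' -1
python3 -m handwheel '[{"dx":-0.84,"dy":-0.42,"dz":-0.08},{"dx":-0.84,"dy":-0.42,"dz":-0.08},{"dx":-0.84,"dy":-0.42,"dz":-0.08},{"dx":-0.84,"dy":-0.42,"dz":-0.08},{"dx":-0.84,"dy":-0.42,"dz":-0.08},{"dx":-0.84,"dy":-0.42,"dz":-0.08},{"dx":-0.84,"dy":-0.42,"dz":-0.08},{"dx":-0.84,"dy":-0.42,"dz":-0.08},{"dx":-0.84,"dy":-0.42,"dz":-0.08},{"dx":-0.84,"dy":-0.42,"dz":-0.08},{"dx":-0.84,"dy":-0.42,"dz":-0.08},{"dx":-0.84,"dy":-0.42,"dz":-0.08}]'
python3 -m handwheel '[{"dx":-0.84,"dy":-0.42,"dz":-0.08,"az":-0.6},{"dx":-0.6,"dy":-0.6,"az":-0.65},{"az":-0.62},{},{}]'
python3 - <<'E'
from h import *
o=st(); print(R.from_quat(o["tool_rot"]).as_matrix().round(3))
c=bot.camera("wrist"); cv2.imwrite("pics/w1.png",c["img"][:,:,::-1])
E
```

```text
t 1.4 p [0.2079 0.4547 0.2503] F [ 0.2 -0.3  0. ] w 0.0855
[[-0.909  0.416 -0.   ]
 [ 0.416  0.909  0.   ]
 [ 0.     0.    -1.   ]]invalid input
invalid input
invalid input
```

View pics/w1.png

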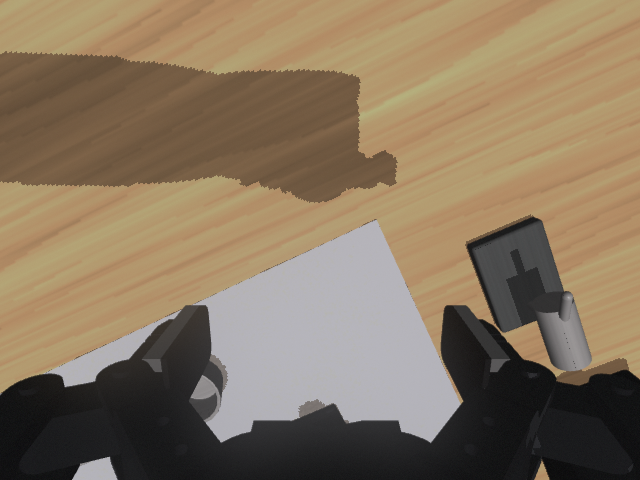

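The rows probably need all six keys, so I'll send one row to check that.

```bash
python3 -m handwheel '[{"dx":-0.84,"dy":-0.42,"dz":-0.08,"ax":0,"ay":0,"az":0}]' -1
```

```text
clock: 1.55
eef_pos: [0.2218, 0.4376, 0.2519]
tool_rot: [0.211, 0.977, 0.0, -0.0]
ft_force: [1.2, -0.4, -0.5]
grip_width: 0.0733
```

```bash
python3 -m handwheel '[{"dx":-0.84,"dy":-0.42,"dz":-0.08,"ax":0,"ay":0,"az":0},{"dx":-0.84,"dy":-0.42,"dz":-0.08,"ax":0,"ay":0,"az":0},{"dx":-0.84,"dy":-0.42,"dz":-0.08,"ax":0,"ay":0,"az":0},{"dx":-0.84,"dy":-0.42,"dz":-0.08,"ax":0,"ay":0,"az":0},{"dx":-0.84,"dy":-0.42,"dz":-0.08,"ax":0,"ay":0,"az":0},{"dx":-0.84,"dy":-0.42,"dz":-0.08,"ax":0,"ay":0,"az":0},{"dx":-0.84,"dy":-0.42,"dz":-0.08,"ax":0,"ay":0,"az":0},{"dx":-0.84,"dy":-0.42,"dz":-0.08,"ax":0,"ay":0,"az":0},{"dx":-0.84,"dy":-0.42,"dz":-0.08,"ax":0,"ay":0,"az":0},{"dx":-0.84,"dy":-0.42,"dz":-0.08,"ax":0,"ay":0,"az":0},{"dx":-0.84,"dy":-0.42,"dz":-0.08,"ax":0,"ay":0,"az":0},{"dx":-0.84,"dy":-0.42,"dz":-0.08,"ax":0,"ay":0,"az":0}]'
python3 -m handwheel '[{"dx":-0.84,"dy":-0.42,"dz":-0.08,"ax":0,"ay":0,"az":0},{"dx":-0.84,"dy":-0.42,"dz":-0.08,"ax":0,"ay":0,"az":0},{"dx":-0.84,"dy":-0.42,"dz":-0.08,"ax":0,"ay":0,"az":0},{"dx":-0.84,"dy":-0.42,"dz":-0.08,"ax":0,"ay":0,"az":0},{"dx":-0.84,"dy":-0.42,"dz":-0.08,"ax":0,"ay":0,"az":0},{"dx":-0.84,"dy":-0.42,"dz":-0.08,"ax":0,"ay":0,"az":0},{"dx":-0.84,"dy":-0.42,"dz":-0.08,"ax":0,"ay":0,"az":0},{"dx":-0.84,"dy":-0.42,"dz":-0.08,"ax":0,"ay":0,"az":0},{"dx":-0.84,"dy":-0.42,"dz":-0.08,"ax":0,"ay":0,"az":0},{"dx":-0.84,"dy":-0.42,"dz":-0.08,"ax":0,"ay":0,"az":0},{"dx":-0.84,"dy":-0.42,"dz":-0.08,"ax":0,"ay":0,"az":-0.6},{"dx":-0.6,"dy":-0.6,"dz":-0.08,"ax":0,"ay":0,"az":-0.65}]'
python3 -m handwheel '[{"dx":0,"dy":0,"dz":0,"ax":0,"ay":0,"az":-0.6},{"dx":0,"dy":0,"dz":0,"ax":0,"ay":0,"az":0},{"dx":0,"dy":0,"dz":0,"ax":0,"ay":0,"az":0}]'
python3 - <<'E'
from h import *
o=st(); print(R.from_quat(o["tool_rot"]).as_matrix().round(3), o["joint_pos"].round(2))
c=bot.camera("wrist"); cv2.imwrite("pics/w2.png",c["img"][:,:,::-1])
E
```

```text
clock: 2.75
eef_pos: [0.4, 0.2163, 0.2765]
tool_rot: [0.213, 0.977, 0.0, 0.0]
ft_force: [0.6, 0.3, -0.1]
grip_width: 0.0
clock: 3.95
eef_pos: [0.5715, -0.0039, 0.3001]
tool_rot: [0.118, 0.993, 0.0, -0.0]
ft_force: [0.1, -0.4, 0.3]
grip_width: 0.0003
clock: 4.25
eef_pos: [0.5705, -0.003, 0.3002]
tool_rot: [0.076, 0.997, 0.0, -0.0]
ft_force: [-0.4, 1.1, 1.2]
grip_width: 0.0003
t 4.25 p [ 0.5705 -0.003   0.3002] F [-0.4  1.1  1.2] w 0.0003
[[-0.988  0.153 -0.   ]
 [ 0.153  0.988  0.   ]
 [ 0.     0.    -1.   ]] [-0.01  0.37  0.32  1.51  0.    0.15]
```

View pics/w2.png

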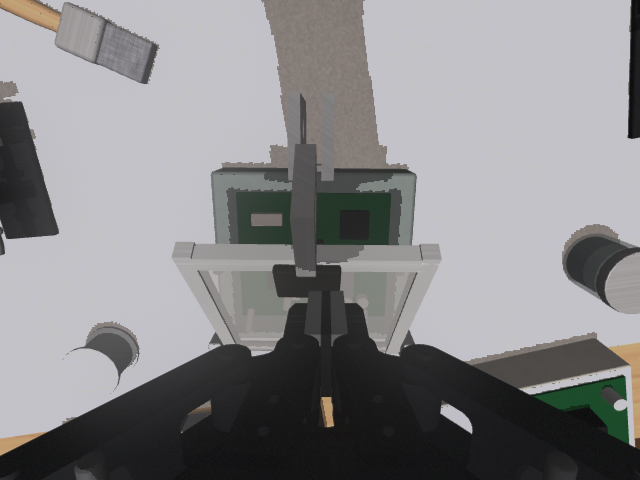

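```bash
python3 - <<'E'
from h import *
c=bot.camera("wrist"); import pickle; pickle.dump(c,open("w2.pkl","wb"))
P=np.load("P.npy");k=5
im=cv2.resize(c["img"][:,:,::-1],None,fx=k,fy=k,interpolation=cv2.INTER_CUBIC)
def poly(q,col):
    w=(proj(c,F(P,q))+.5)*k-.5; cv2.polylines(im,[np.round(w).astype(int)],True,col,1)
poly([(-.08,.1,.045),(.1,.1,.045),(.1,-.1,.045),(-.08,-.1,.045)],(0,0,255))
for h,cl in((.095,(0,255,0)),(.106,(0,255,255)),(.117,(255,0,0))):
  for sg in(1,-1): poly([(-.145,sg*.008,h),(-.08,sg*.008,h),(-.08,sg*.018,h),(-.145,sg*.018,h)],cl)
cv2.imwrite("pics/w2c.png",im[80*k:190*k,255*k:375*k])
cv2.imwrite("pics/w2b.png",cv2.resize(im[150*k:260*k,190*k:440*k],None,fx=.6,fy=.6,interpolation=cv2.INTER_AREA))
E
```

```text
(no output)
```

View pics/w2c.png

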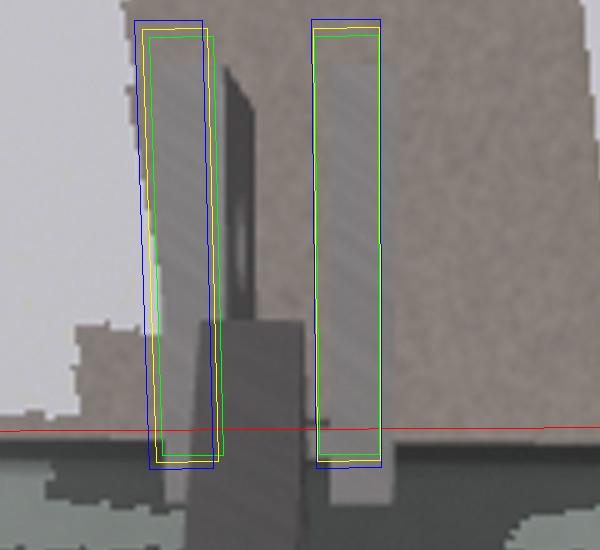

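View pics/w2b.png

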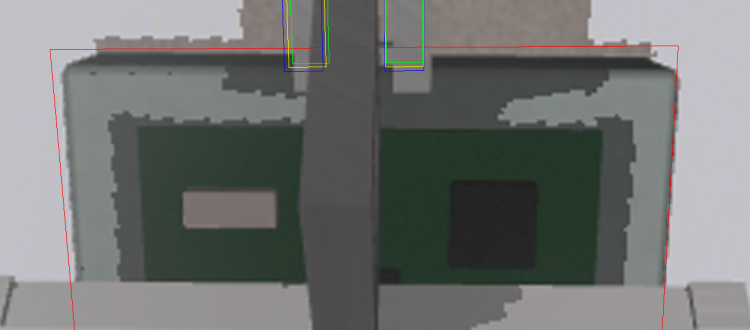

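```bash
cat > fit.py <<'E'
from h import *
from scipy.optimize import least_squares
import pickle
c=pickle.load(open("w2.pkl","rb"))
W=[((-.145,-.018,1),161,66),((-.145,-.008,1),222,66),((-.145,.008,1),328,66),((-.145,.018,1),394,66),((-.08,-.018,1),165,503),((-.08,.008,1),330,503),((-.08,.018,1),393,503)]
W=[(q,u/5+255-.4,v/5+80-.4) for q,u,v in W]
# base lines: front edge v at u=240 and 390 ; left and right edges
def res(p,full=False):
    r=[]
    for q,u,v in W:
        q=(q[0],q[1],.106+p[3]); r+=list(proj(c,F(p,q))[0]-[u,v])
    a=proj(c,F(p,[(-.08,-.1,.045),(-.08,.1,.045)])); 
    for u,v in((225,172.7),(400,172.9)): r.append(np.interp(u,a[:,0],a[:,1])-v)
    b=proj(c,F(p,[(-.08,-.1,.045),(0,-.1,.045)])); r.append(np.interp(200,b[:,1],b[:,0])-213.) 
    b=proj(c,F(p,[(-.08,.1,.045),(0,.1,.045)])); r.append(np.interp(200,b[:,1],b[:,0])-414.3)
    return r
f=least_squares(res,[.61,-.02,-.147,0]); print(f.x,np.round(f.fun,1)); 
J=f.jac; print(np.sqrt(np.diag(np.linalg.inv(J.T@J)))*.5)
np.save("P2.npy",f.x)
print("lock",F(f.x,(-.12,0,.066)))
E
python3 fit.py
```

```text
[ 0.61757533 -0.02142733 -0.15329061  0.00571521] [-1.   0.2  0.1  0.2  0.3  0.3  0.4  0.3  0.4  0.1  0.1  0.1  0.1  0.1
 -0.8 -0.9 -1.8  1.3]
[0.00013695 0.00030672 0.00256391 0.00125585]
lock [[ 0.49898245 -0.00310441  0.066     ]]
```

```bash
python3 - <<'E'
from h import *
s=bot.camera("side"); t=bot.camera("top"); P=np.load("P2.npy")
ims=[]
for c,n,k in((t,"top",5),(s,"side",5)):
    im=cv2.resize(c["img"][:,:,::-1],None,fx=k,fy=k,interpolation=cv2.INTER_CUBIC)
    def poly(q,col,M=P):
        w=(proj(c,F(M,q))+.5)*k-.5; cv2.polylines(im,[np.round(w).astype(int)],True,col,1)
    for z in(0,.045): poly([(-.08,.1,z),(.1,.1,z),(.1,-.1,z),(-.08,-.1,z)],(0,0,255))
    h=.106+P[3]
    for sg in(1,-1): poly([(-.145,sg*.008,h),(-.08,sg*.008,h),(-.08,sg*.018,h),(-.145,sg*.018,h)],(0,255,255))
    u,v=(proj(c,F(P,(-.06,0,.05)))[0]*k).astype(int); ims.append(im[v-260:v+260,u-200:u+200])
cv2.imwrite("pics/ov2.png",np.hstack(ims))
E
```

```text
(no output)
```

View pics/ov2.png

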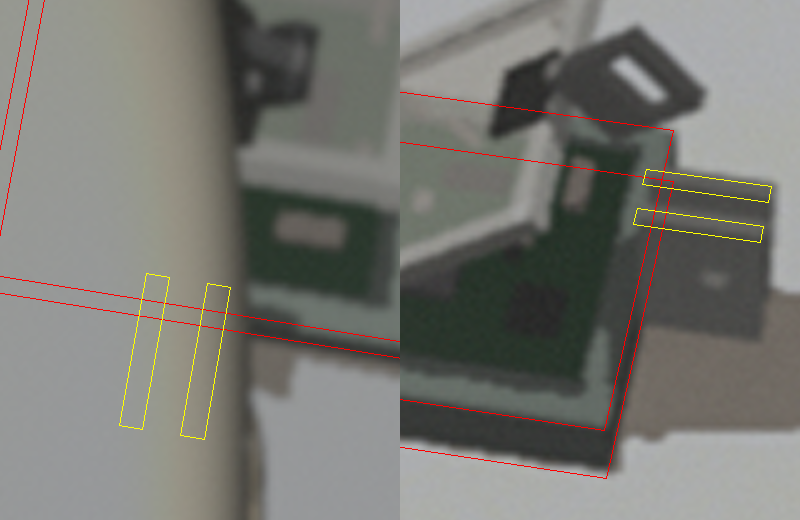

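```bash
python3 -m handwheel '[{"dx":-0.35,"dy":-0.11,"dz":0.85,"ax":0,"ay":0,"az":0},{"dx":-0.35,"dy":-0.11,"dz":0.85,"ax":0,"ay":0,"az":0},{"dx":-0.35,"dy":-0.11,"dz":0.85,"ax":0,"ay":0,"az":0},{"dx":-0.35,"dy":-0.11,"dz":0.85,"ax":0,"ay":0,"az":0},{"dx":0,"dy":0,"dz":0,"ax":0,"ay":0,"az":0}]'
python3 - <<'E'
from h import *
st()
c=bot.camera("wrist"); crop(c,170,150,300,240,2.5,"pics/w3.png")
E
```

```text
clock: 4.95
eef_pos: [0.6022, -0.0193, 0.2117]
tool_rot: [0.076, 0.997, -0.0, -0.003]
ft_force: [-0.9, -0.3, -0.0]
grip_width: 0.0004
t 4.95 p [ 0.6022 -0.0193  0.2117] F [-0.9 -0.3 -0. ] w 0.0004
```

View pics/w3.png

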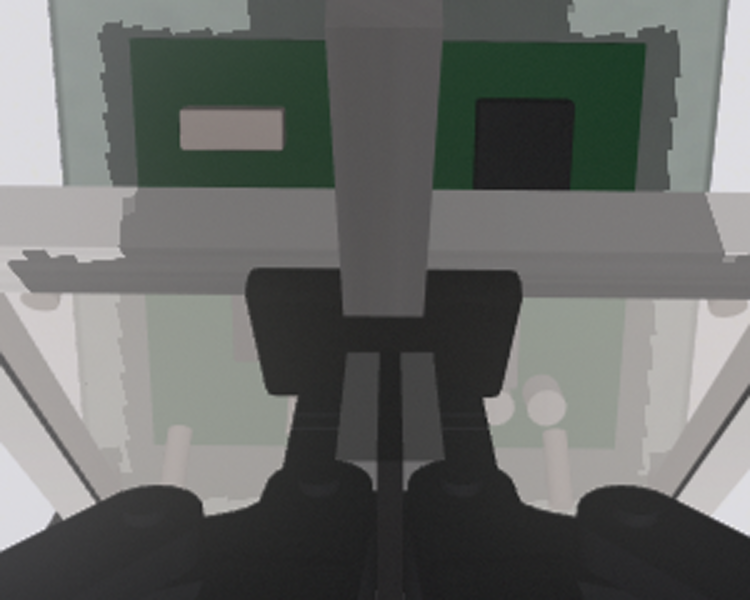

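```bash
python3 -m handwheel '[{"dx":0.23,"dy":0,"dz":0.5,"ax":0,"ay":0,"az":0},{"dx":0.23,"dy":0,"dz":0.5,"ax":0,"ay":0,"az":0},{"dx":0.23,"dy":0,"dz":0.5,"ax":0,"ay":0,"az":0},{"dx":0.22,"dy":0,"dz":0.39,"ax":0,"ay":0,"az":0},{"dx":0.22,"dy":0,"dz":0.39,"ax":0,"ay":0,"az":0}]'
python3 -m handwheel '[{"dx":0.16,"dy":0,"dz":0.42,"ax":0,"ay":0,"az":0},{"dx":0.16,"dy":0,"dz":0.42,"ax":0,"ay":0,"az":0},{"dx":0.07,"dy":0,"dz":0.29,"ax":0,"ay":0,"az":0},{"dx":0.07,"dy":0,"dz":0.29,"ax":0,"ay":0,"az":0},{"dx":0.04,"dy":0,"dz":0.2,"ax":0,"ay":0,"az":0}]'
python3 - <<'E'
from h import *
st()
c=bot.camera("wrist"); crop(c,170,150,300,240,2.5,"pics/w4.png")
E
```

```text
clock: 5.5
eef_pos: [0.5764, -0.0145, 0.1607]
tool_rot: [0.075, 0.997, 0.0, 0.002]
ft_force: [1.1, 0.2, 1.4]
grip_width: 0.0002
clock: 6.0
eef_pos: [0.5633, -0.013, 0.1172]
tool_rot: [0.076, 0.997, 0.0, -0.0]
ft_force: [0.6, 0.6, 1.6]
grip_width: 0.0001
t 6.0 p [ 0.5633 -0.013   0.1172] F [0.6 0.6 1.6] w 0.0001
```

View pics/w4.png

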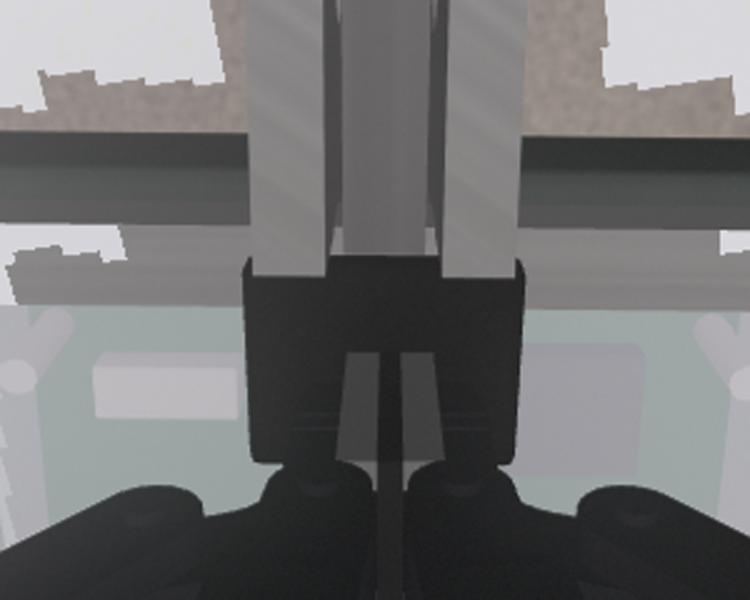

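```bash
python3 -m handwheel '[{"dx":0.04,"dy":0,"dz":0.15,"ax":0,"ay":0,"az":0},{"dx":0.0,"dy":0,"dz":0.12,"ax":0,"ay":0,"az":0},{"dx":0,"dy":0,"dz":0.08,"ax":0,"ay":0,"az":0},{"dx":0,"dy":0,"dz":0,"ax":0,"ay":0,"az":0}]'
python3 -m handwheel '[{"dx":0,"dy":0,"dz":0.06,"ax":0,"ay":0,"az":0},{"dx":0,"dy":0,"dz":0.06,"ax":0,"ay":0,"az":0},{"dx":0,"dy":0,"dz":0,"ax":0,"ay":0,"az":0}]'
```

```text
clock: 6.45
eef_pos: [0.5621, -0.0132, 0.1086]
tool_rot: [0.076, 0.997, -0.0, -0.0]
ft_force: [0.1, -0.7, 0.5]
grip_width: 0.0002
clock: 6.75
eef_pos: [0.5623, -0.0132, 0.1071]
tool_rot: [0.076, 0.997, -0.0, 0.0]
ft_force: [-3.3, 0.3, 5.9]
grip_width: -0.0002
```

```bash
python3 -m handwheel '[{"dx":0,"dy":0,"dz":0.06,"ax":0,"ay":0,"az":0},{"dx":0,"dy":0,"dz":0,"ax":0,"ay":0,"az":0}]'
python3 -m handwheel '[{"dx":0,"dy":0,"dz":0.06,"ax":0,"ay":0,"az":0},{"dx":0,"dy":0,"dz":0,"ax":0,"ay":0,"az":0}]'
```

```text
clock: 6.95
eef_pos: [0.5624, -0.0132, 0.107]
tool_rot: [0.076, 0.997, -0.0, 0.001]
ft_force: [-5.8, -1.1, 13.9]
grip_width: -0.0001
clock: 7.15
eef_pos: [0.5624, -0.0132, 0.1069]
tool_rot: [0.076, 0.997, -0.0, 0.001]
ft_force: [-8.2, 0.2, 21.9]
grip_width: 0.0001
```

```bash
python3 -m handwheel '[{"dx":0,"dy":0,"dz":-0.9,"ax":0,"ay":0,"az":0},{"dx":0,"dy":0,"dz":-0.9,"ax":0,"ay":0,"az":0},{"dx":0.5,"dy":0.1,"dz":-0.4,"ax":0,"ay":0,"az":0},{"dx":0.75,"dy":0.15,"dz":0,"ax":0,"ay":0,"az":0},{"dx":0.75,"dy":0.2,"dz":0,"ax":0,"ay":0,"az":0},{"dx":0.75,"dy":0.2,"dz":0,"ax":0,"ay":0,"az":0},{"dx":0,"dy":0,"dz":0,"ax":0,"ay":0,"az":0}]'
python3 - <<'E'
from h import *
o=st()
c=bot.camera("wrist"); import pickle; pickle.dump(c,open("w5.pkl","wb")); crop(c,120,100,400,300,2,"pics/w5.png")
E
```

```text
clock: 7.85
eef_pos: [0.4948, 0.0139, 0.158]
tool_rot: [0.075, 0.997, -0.0, -0.001]
ft_force: [0.6, -1.4, -0.1]
grip_width: 0.0002
t 7.85 p [0.4948 0.0139 0.158 ] F [ 0.6 -1.4 -0.1] w 0.0002
```

View pics/w5.png

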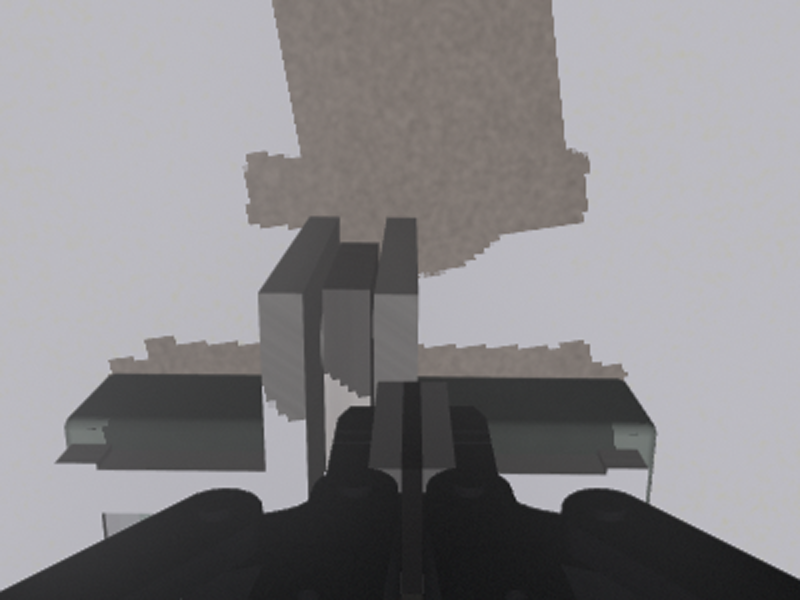

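```bash
python3 -m handwheel '[{"dx":0,"dy":0,"dz":0.4,"ax":0,"ay":0,"az":0},{"dx":0,"dy":0,"dz":0.36,"ax":0,"ay":0,"az":0},{"dx":0,"dy":0,"dz":0.08,"ax":0,"ay":0,"az":0},{"dx":0,"dy":0,"dz":0.08,"ax":0,"ay":0,"az":0},{"dx":0,"dy":0,"dz":0,"ax":0,"ay":0,"az":0}]'
python3 -m handwheel '[{"dx":0,"dy":0,"dz":0.08,"ax":0,"ay":0,"az":0},{"dx":0,"dy":0,"dz":0.08,"ax":0,"ay":0,"az":0},{"dx":0,"dy":0,"dz":0,"ax":0,"ay":0,"az":0}]'
python3 -m handwheel '[{"dx":0,"dy":0,"dz":0.08,"ax":0,"ay":0,"az":0},{"dx":0,"dy":0,"dz":0.06,"ax":0,"ay":0,"az":0},{"dx":0,"dy":0,"dz":0,"ax":0,"ay":0,"az":0}]'
```

```text
clock: 8.4
eef_pos: [0.4968, 0.0133, 0.1345]
tool_rot: [0.076, 0.997, -0.0, -0.0]
ft_force: [-0.3, 0.1, 0.1]
grip_width: -0.0001
clock: 8.7
eef_pos: [0.4973, 0.0134, 0.133]
tool_rot: [0.076, 0.997, 0.0, 0.001]
ft_force: [-3.3, -0.4, 10.8]
grip_width: 0.0002
clock: 9.0
eef_pos: [0.4973, 0.0133, 0.1328]
tool_rot: [0.076, 0.997, 0.0, 0.002]
ft_force: [-10.8, -0.3, 31.3]
grip_width: 0.0003
```

```bash
python3 -m handwheel '[{"dx":0,"dy":0,"dz":-0.5,"ax":0,"ay":0,"az":0},{"dx":0.84,"dy":-0.1,"dz":0,"ax":0,"ay":0,"az":0},{"dx":0.84,"dy":0,"dz":0,"ax":0,"ay":0,"az":0},{"dx":0,"dy":0,"dz":0.7,"ax":0,"ay":0,"az":0},{"dx":0,"dy":0,"dz":0.7,"ax":0,"ay":0,"az":0},{"dx":0,"dy":0,"dz":0,"ax":0,"ay":0,"az":0}]'
python3 -m handwheel '[{"dx":-0.1,"dy":0,"dz":0,"ax":0,"ay":0,"az":0},{"dx":-0.1,"dy":0,"dz":0,"ax":0,"ay":0,"az":0},{"dx":0,"dy":0,"dz":0,"ax":0,"ay":0,"az":0}]'
```

```text
clock: 9.6
eef_pos: [0.4532, 0.0173, 0.1036]
tool_rot: [0.076, 0.997, -0.0, -0.002]
ft_force: [-0.5, 0.9, 0.1]
grip_width: 0.0001
clock: 9.9
eef_pos: [0.4613, 0.0165, 0.106]
tool_rot: [0.076, 0.997, 0.0, 0.001]
ft_force: [-0.1, 0.2, 0.5]
grip_width: 0.0001
```

```bash
python3 -m handwheel '[{"dx":-0.08,"dy":0,"dz":0,"ax":0,"ay":0,"az":0},{"dx":-0.06,"dy":0,"dz":0,"ax":0,"ay":0,"az":0},{"dx":0,"dy":0,"dz":0,"ax":0,"ay":0,"az":0}]'
python3 -m handwheel '[{"dx":-0.06,"dy":0,"dz":0,"ax":0,"ay":0,"az":0},{"dx":0,"dy":0,"dz":0,"ax":0,"ay":0,"az":0}]'
```

```text
clock: 10.2
eef_pos: [0.4635, 0.016, 0.1052]
tool_rot: [0.076, 0.997, 0.0, 0.0]
ft_force: [0.2, 0.6, -0.0]
grip_width: 0.0001
clock: 10.4
eef_pos: [0.4638, 0.0159, 0.1049]
tool_rot: [0.076, 0.997, 0.0, -0.001]
ft_force: [-3.9, -0.2, 3.3]
grip_width: 0.0003
```

```bash
python3 -m handwheel '[{"dx":-0.06,"dy":0,"dz":0,"ax":0,"ay":0,"az":0},{"dx":0,"dy":0,"dz":0,"ax":0,"ay":0,"az":0}]'
python3 -m handwheel '[{"dx":-0.06,"dy":0,"dz":0,"ax":0,"ay":0,"az":0},{"dx":0,"dy":0,"dz":0,"ax":0,"ay":0,"az":0}]'
```

```text
clock: 10.6
eef_pos: [0.4638, 0.0158, 0.1047]
tool_rot: [0.075, 0.997, 0.0, -0.003]
ft_force: [-7.4, 0.2, 6.2]
grip_width: 0.0004
clock: 10.8
eef_pos: [0.4638, 0.0158, 0.1045]
tool_rot: [0.075, 0.997, 0.0, -0.004]
ft_force: [-10.7, 2.1, 8.6]
grip_width: 0.0002
```

```bash
python3 -m handwheel '[{"dx":0.2,"dy":0,"dz":0,"ax":0,"ay":0,"az":0},{"dx":0.3,"dy":0,"dz":-0.9,"ax":0,"ay":0,"az":0},{"dx":0,"dy":0,"dz":-0.9,"ax":0,"ay":0,"az":0},{"dx":0,"dy":0,"dz":-0.9,"ax":0,"ay":0,"az":0}]' 1
python3 - <<'E'
from h import *
plan([.435,-.32,.21],-.046,15)
E
```

```text
clock: 11.2
eef_pos: [0.4558, 0.0171, 0.1734]
tool_rot: [0.076, 0.997, -0.0, 0.001]
ft_force: [1.1, 0.3, 0.4]
grip_width: 0.0583
from [0.4558 0.0171 0.1734] d [-0.0208 -0.3371  0.0366] rv [1.000e-03 1.000e-03 1.466e+00] n 15
{"dx":-0.08,"dy":-0.90,"dz":-0.10,"ax":0.00,"ay":0.00,"az":0.65}
{"dx":-0.17,"dy":-0.89,"dz":-0.10,"ax":0.00,"ay":0.00,"az":0.65}
{"dx":-0.25,"dy":-0.86,"dz":-0.10,"ax":0.00,"ay":0.00,"az":0.65}
{"dx":-0.34,"dy":-0.84,"dz":-0.10,"ax":0.00,"ay":0.00,"az":0.65}
{"dx":-0.42,"dy":-0.80,"dz":-0.10,"ax":0.00,"ay":0.00,"az":0.65}
{"dx":-0.49,"dy":-0.75,"dz":-0.10,"ax":0.00,"ay":0.00,"az":0.65}
{"dx":-0.56,"dy":-0.70,"dz":-0.10,"ax":0.00,"ay":0.00,"az":0.65}
{"dx":-0.63,"dy":-0.64,"dz":-0.10,"ax":0.00,"ay":0.00,"az":0.65}
{"dx":-0.69,"dy":-0.58,"dz":-0.10,"ax":0.00,"ay":0.00,"az":0.65}
{"dx":-0.74,"dy":-0.51,"dz":-0.10,"ax":0.00,"ay":0.00,"az":0.65}
{"dx":-0.79,"dy":-0.44,"dz":-0.10,"ax":0.00,"ay":0.00,"az":0.65}
{"dx":-0.83,"dy":-0.36,"dz":-0.10,"ax":0.00,"ay":0.00,"az":0.65}
{"dx":-0.86,"dy":-0.27,"dz":-0.10,"ax":0.00,"ay":0.00,"az":0.65}
{"dx":-0.88,"dy":-0.19,"dz":-0.10,"ax":0.00,"ay":0.00,"az":0.65}
{"dx":-0.89,"dy":-0.10,"dz":-0.10,"ax":0.00,"ay":0.00,"az":0.65}
```

```bash
python3 -m handwheel '[{"dx":-0.08,"dy":-0.9,"dz":-0.1,"ax":0,"ay":0,"az":0.65},{"dx":-0.17,"dy":-0.89,"dz":-0.1,"ax":0,"ay":0,"az":0.65},{"dx":-0.25,"dy":-0.86,"dz":-0.1,"ax":0,"ay":0,"az":0.65},{"dx":-0.34,"dy":-0.84,"dz":-0.1,"ax":0,"ay":0,"az":0.65},{"dx":-0.42,"dy":-0.8,"dz":-0.1,"ax":0,"ay":0,"az":0.65},{"dx":-0.49,"dy":-0.75,"dz":-0.1,"ax":0,"ay":0,"az":0.65},{"dx":-0.56,"dy":-0.7,"dz":-0.1,"ax":0,"ay":0,"az":0.65},{"dx":-0.63,"dy":-0.64,"dz":-0.1,"ax":0,"ay":0,"az":0.65},{"dx":-0.69,"dy":-0.58,"dz":-0.1,"ax":0,"ay":0,"az":0.65},{"dx":-0.74,"dy":-0.51,"dz":-0.1,"ax":0,"ay":0,"az":0.65},{"dx":-0.79,"dy":-0.44,"dz":-0.1,"ax":0,"ay":0,"az":0.65},{"dx":-0.83,"dy":-0.36,"dz":-0.1,"ax":0,"ay":0,"az":0.65}]'
python3 -m handwheel '[{"dx":-0.86,"dy":-0.27,"dz":-0.1,"ax":0,"ay":0,"az":0.65},{"dx":-0.88,"dy":-0.19,"dz":-0.1,"ax":0,"ay":0,"az":0.65},{"dx":-0.89,"dy":-0.1,"dz":-0.1,"ax":0,"ay":0,"az":0.65},{"dx":0,"dy":0,"dz":0,"ax":0,"ay":0,"az":0},{"dx":0,"dy":0,"dz":0,"ax":0,"ay":0,"az":0}]'
python3 - <<'E'
from h import *
o=st(); import pickle
c=bot.camera("wrist"); pickle.dump(c,open("w6.pkl","wb")); cv2.imwrite("pics/w6.png",c["img"][:,:,::-1])
for r in bot.trace("pin_grip",c): print(r["confidence"],r["rect"])
s=bot.camera("side"); crop(s,225,190,130,110,6,"pics/s7.png")
E
```

```text
clock: 12.4
eef_pos: [0.4395, -0.2541, 0.2028]
tool_rot: [0.615, 0.788, -0.0, 0.001]
ft_force: [0.3, -0.9, 0.0]
grip_width: 0.0853
clock: 12.9
eef_pos: [0.4352, -0.3203, 0.2099]
tool_rot: [0.722, 0.692, 0.0, 0.0]
ft_force: [-0.3, 0.3, -0.6]
grip_width: 0.0854
t 12.9 p [ 0.4352 -0.3203  0.2099] F [-0.3  0.3 -0.6] w 0.0854
0.56 [400.5, 236.0, 220.4, 79.3]
```

View pics/w6.png

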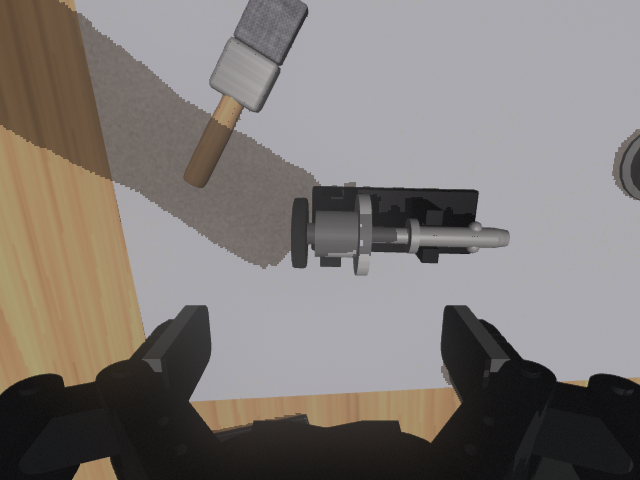

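View pics/s7.png

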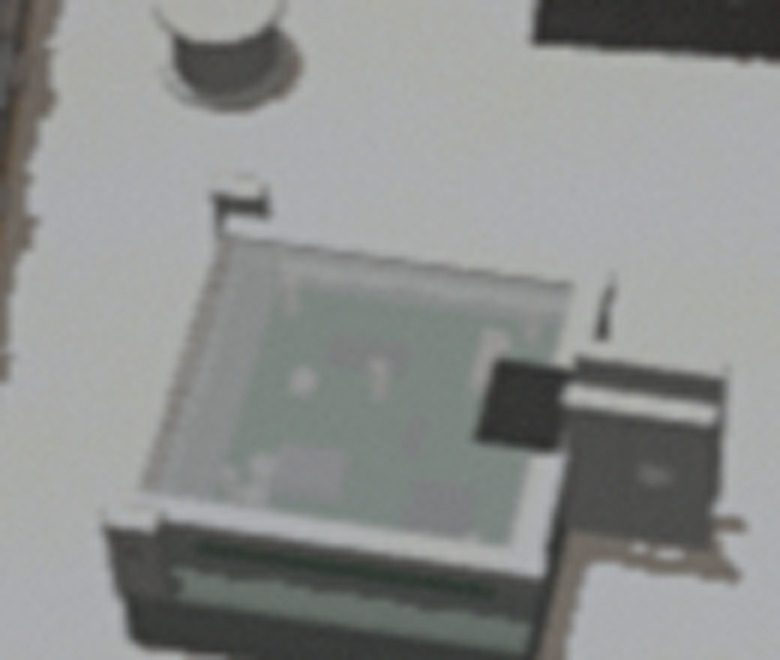

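```bash
cat > ovp.py <<'E'
from h import *
import pickle,sys
def ov(c,Q,name,u0=280,v0=180,w=240,h=110,k=3.3,z=.055):
    im=cv2.resize(c["img"][v0:v0+h,u0:u0+w,::-1],None,fx=k,fy=k,interpolation=cv2.INTER_CUBIC)
    a=np.linspace(0,6.28,40)
    for x,r in((67,6),(58,7.5),(0,13),(-6,13),(-36,30),(-44,30),(-80,26),(-90,26)):
        w_=(proj(c,F(Q,np.c_[a*0+x/1e3,r/1e3*np.cos(a),z+r/1e3*np.sin(a)]))+.5-[u0,v0])*k-.5
        cv2.polylines(im,[np.round(w_).astype(int)],True,(0,0,255),1)
    cv2.imwrite(name,im)
E
python3 - <<'E'
from ovp import *
from scipy.optimize import least_squares
c=pickle.load(open("w6.pkl","rb"))
L=[(67,509.5,238),(0,419.5,236)]
def res(p):
    r=[]
    for a,u,v in L: r+=list(proj(c,F(p,(a/1e3,0,.055)))[0]-[u,v])
    return r
g=least_squares(res,[.5,-.33,0]); print(g.x,g.fun.round(2)); np.save("Q2.npy",g.x)
print("grip",F(g.x,(-.063,0,.055)))
ov(c,g.x,"pics/ovp1.png")
E
```

```text
[ 0.50577245 -0.32753416 -0.06643164] [ 0.25  0.04 -0.25 -0.02]
grip [[ 0.44291142 -0.32335204  0.055     ]]
```

View pics/ovp1.png

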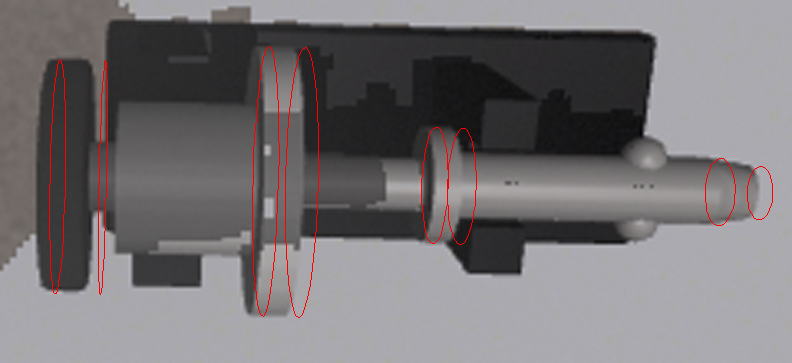

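```bash
python3 - <<'E'
from h import *
plan([.4403,-.322,.125],-.066,4)
E
```

```text
from [ 0.4352 -0.3191  0.2099] d [ 0.0051 -0.0029 -0.0849] rv [-0.    -0.     0.025] n 4
{"dx":-0.03,"dy":0.05,"dz":0.85,"ax":-0.00,"ay":-0.00,"az":0.04}
{"dx":-0.03,"dy":0.05,"dz":0.85,"ax":-0.00,"ay":-0.00,"az":0.04}
{"dx":-0.03,"dy":0.05,"dz":0.85,"ax":-0.00,"ay":-0.00,"az":0.04}
{"dx":-0.03,"dy":0.05,"dz":0.85,"ax":-0.00,"ay":-0.00,"az":0.04}
```

```bash
python3 -m handwheel '[{"dx":-0.03,"dy":0.05,"dz":0.85,"ax":0,"ay":0,"az":0.04},{"dx":-0.03,"dy":0.05,"dz":0.85,"ax":0,"ay":0,"az":0.04},{"dx":-0.03,"dy":0.05,"dz":0.85,"ax":0,"ay":0,"az":0.04},{"dx":-0.03,"dy":0.05,"dz":0.85,"ax":0,"ay":0,"az":0.04},{"dx":0,"dy":0,"dz":0,"ax":0,"ay":0,"az":0},{"dx":0,"dy":0,"dz":0,"ax":0,"ay":0,"az":0}]'
python3 - <<'E'
from ovp import *
o=st()
c=bot.camera("wrist"); pickle.dump(c,open("w7.pkl","wb"))
ov(c,[.5403-.0+.0032*0-.0372+.0000,-.3265,-.066],"pics/ovp2.png",130,170,400,220,2)
E
```

```text
clock: 13.65
eef_pos: [0.44, -0.3225, 0.1252]
tool_rot: [0.73, 0.684, -0.0, -0.0]
ft_force: [-0.7, -0.0, 1.3]
grip_width: 0.0857
t 13.65 p [ 0.44   -0.3225  0.1252] F [-0.7 -0.   1.3] w 0.0857
```

View pics/ovp2.png

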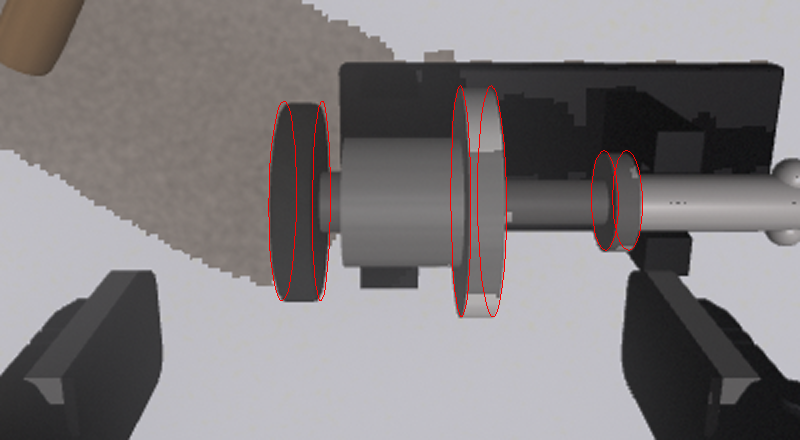

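```bash
python3 -m handwheel '[{"dx":0.04,"dy":0,"dz":0,"ax":0,"ay":0,"az":0},{"dx":0,"dy":0,"dz":0.5,"ax":0,"ay":0,"az":0},{"dx":0,"dy":0,"dz":0.5,"ax":0,"ay":0,"az":0},{"dx":0,"dy":0,"dz":0.5,"ax":0,"ay":0,"az":0},{"dx":0,"dy":0,"dz":0.34,"ax":0,"ay":0,"az":0},{"dx":0,"dy":0,"dz":0,"ax":0,"ay":0,"az":0},{"dx":0,"dy":0,"dz":0,"ax":0,"ay":0,"az":0}]' 0.6
python3 - <<'E'
from ovp import *
o=st()
c=bot.camera("wrist"); pickle.dump(c,open("w8.pkl","wb"))
ov(c,[.5031,-.3262,-.066],"pics/ovp3.png",130,170,400,270,2)
E
```

```text
clock: 14.4
eef_pos: [0.4398, -0.3221, 0.0786]
tool_rot: [0.73, 0.683, -0.0, -0.0]
ft_force: [-0.3, 0.0, -0.1]
grip_width: 0.0685
t 14.4 p [ 0.4398 -0.3221  0.0786] F [-0.3  0.  -0.1] w 0.0685
```

View pics/ovp3.png

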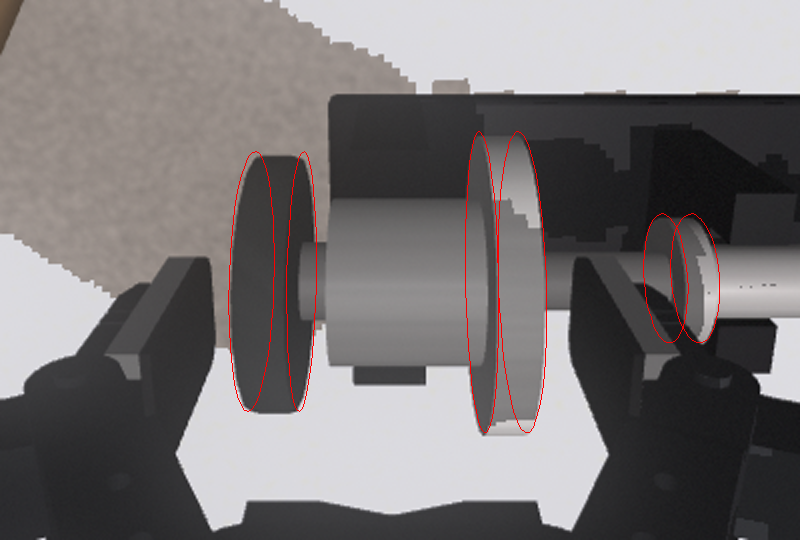

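```bash
python3 - <<'E'
from ovp import *
c=pickle.load(open("w8.pkl","rb")); o=bot.get_obs(); r=R.from_quat(o["tool_rot"])
for z in (.010,.012,.014):
  for y in(-.0342,.0342):
    print(z,y,[((proj(c,r.apply([x,y,z])+o["eef_pos"])[0]-[130,170])*2).round(0) for x in(.011,-.011)])
E
```

```text
0.01 -0.0342 [array([199., 257.]), array([207., 363.])]
0.01 0.0342 [array([570., 257.]), array([563., 363.])]
0.012 -0.0342 [array([202., 252.]), array([209., 357.])]
0.012 0.0342 [array([568., 253.]), array([561., 357.])]
0.014 -0.0342 [array([204., 248.]), array([212., 352.])]
0.014 0.0342 [array([566., 248.]), array([559., 352.])]
```

```bash
python3 -m handwheel '[{"dx":0,"dy":0,"dz":0,"ax":0,"ay":0,"az":0},{"dx":0,"dy":0,"dz":0,"ax":0,"ay":0,"az":0},{"dx":0,"dy":0,"dz":0,"ax":0,"ay":0,"az":0},{"dx":0,"dy":0,"dz":0,"ax":0,"ay":0,"az":0},{"dx":0,"dy":0,"dz":0,"ax":0,"ay":0,"az":0},{"dx":0,"dy":0,"dz":0,"ax":0,"ay":0,"az":0}]' -1
python3 - <<'E'
from ovp import *
o=st(); print(R.from_quat(o["tool_rot"]).as_matrix().round(3))
c=bot.camera("wrist"); pickle.dump(c,open("w9.pkl","wb"))
crop(c,130,170,400,270,2,"pics/w9.png")
E
```

```text
clock: 15.05
eef_pos: [0.4425, -0.3233, 0.0813]
tool_rot: [0.73, 0.683, 0.001, 0.003]
ft_force: [3.3, 1.0, 6.0]
grip_width: 0.046
t 15.05 p [ 0.4425 -0.3233  0.0813] F [3.3 1.  6. ] w 0.046
[[ 0.066  0.998  0.006]
 [ 0.998 -0.066 -0.003]
 [-0.002  0.006 -1.   ]]
```

View pics/w9.png

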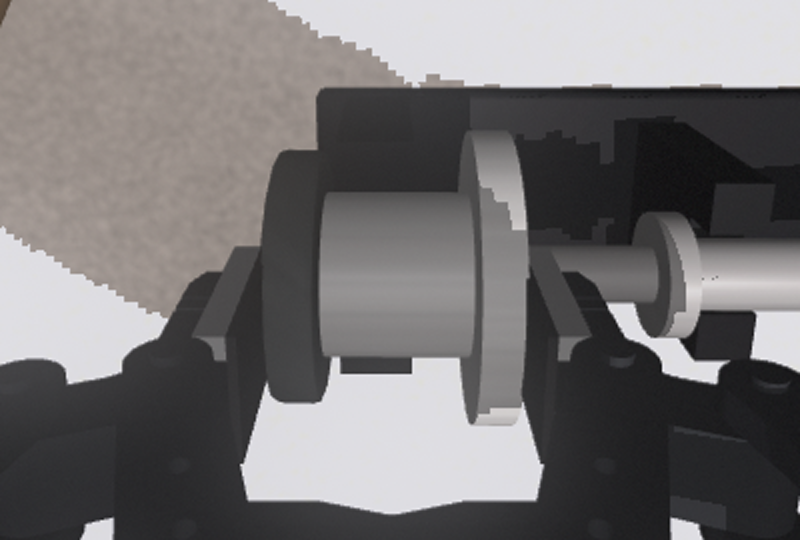

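```bash
python3 -m handwheel '[{"dx":0,"dy":0,"dz":-0.2,"ax":0,"ay":0,"az":0},{"dx":0,"dy":0,"dz":-0.4,"ax":0,"ay":0,"az":0},{"dx":0,"dy":0,"dz":-0.6,"ax":0,"ay":0,"az":0},{"dx":0,"dy":0,"dz":-0.6,"ax":0,"ay":0,"az":0},{"dx":0,"dy":0,"dz":-0.6,"ax":0,"ay":0,"az":0},{"dx":0,"dy":0,"dz":-0.6,"ax":0,"ay":0,"az":0},{"dx":0,"dy":0,"dz":0,"ax":0,"ay":0,"az":0},{"dx":0,"dy":0,"dz":0,"ax":0,"ay":0,"az":0}]'
python3 - <<'E'
from ovp import *
o=st(); print(R.from_quat(o["tool_rot"]).as_matrix().round(3))
c=bot.camera("wrist"); pickle.dump(c,open("w10.pkl","wb"))
crop(c,200,170,440,270,1.8,"pics/w10.png")
s=bot.camera("side"); crop(s,270,120,120,90,6,"pics/s10.png")
E
```

```text
clock: 15.9
eef_pos: [0.4397, -0.3221, 0.1539]
tool_rot: [0.73, 0.683, -0.0, -0.0]
ft_force: [-0.7, 0.6, -2.8]
grip_width: 0.0459
t 15.9 p [ 0.4397 -0.3221  0.1539] F [-0.7  0.6 -2.8] w 0.0459
[[ 0.067  0.998 -0.001]
 [ 0.998 -0.067  0.   ]
 [ 0.    -0.001 -1.   ]]
```

View pics/w10.png

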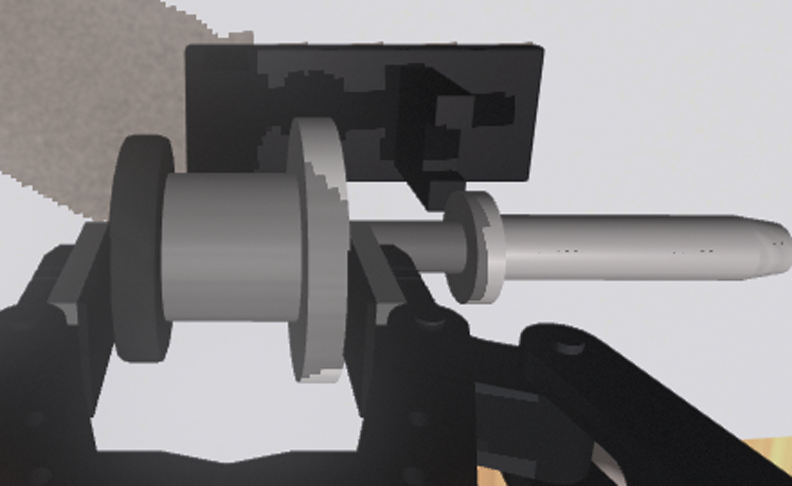

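View pics/s10.png

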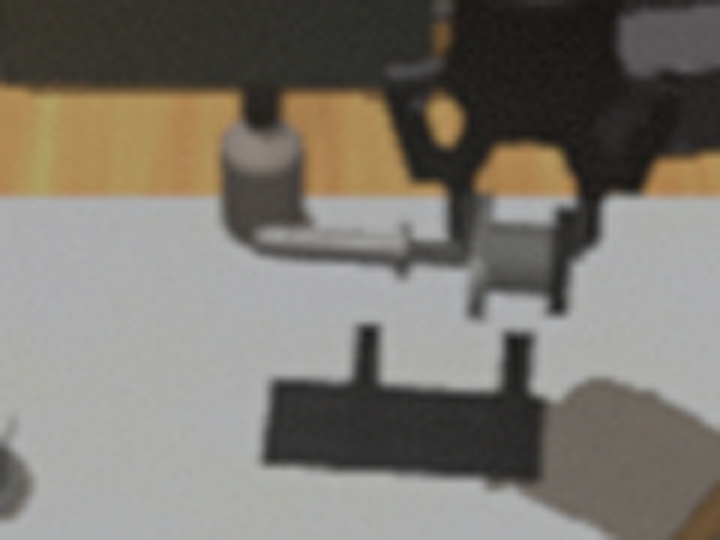

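```bash
cat > ovt.py <<'E'
from h import *
import pickle
# pin in tool frame: grip point g (x,y,z), direction: mostly +tool y, with yaw a (about tool z), pitch b
def circ(o,g,a,b,x,r):
    t=np.linspace(0,2*np.pi,60)
    L=np.c_[-r*np.cos(t),0*t+x,r*np.sin(t)]
    T=R.from_euler("xz",[b,a]).apply(L)+g
    return R.from_quat(o["tool_rot"]).apply(T)+o["eef_pos"]
PARTS=[(130,6),(121,7.5),(63,13),(57,13),(27,30),(19,30),(-17+6.5*0,26),(-27+6.5,26)]
def ov(c,o,g,a,b,name,u0,v0,w,h,k,duv=(0,0)):
    im=cv2.resize(c["img"][v0:v0+h,u0:u0+w,::-1],None,fx=k,fy=k,interpolation=cv2.INTER_CUBIC)
    for x,r in PARTS:
        q=(proj(c,circ(o,g,a,b,x/1e3,r/1e3))+.5-[u0,v0]+duv)*k-.5
        cv2.polylines(im,[np.round(q).astype(int)],True,(0,0,255),1)
    cv2.imwrite(name,im)
E
python3 - <<'E'
from ovt import *
o=bot.get_obs(); c=pickle.load(open("w10.pkl","rb")); print(c["eye"])
ov(c,o,np.array([.0006,-.003,.0263]),0,0,"pics/o10.png",200,170,440,270,1.8,(3.5,2.7))
E
```

```text
[ 0.44594026 -0.25241358  0.27721923]
```

View pics/o10.png

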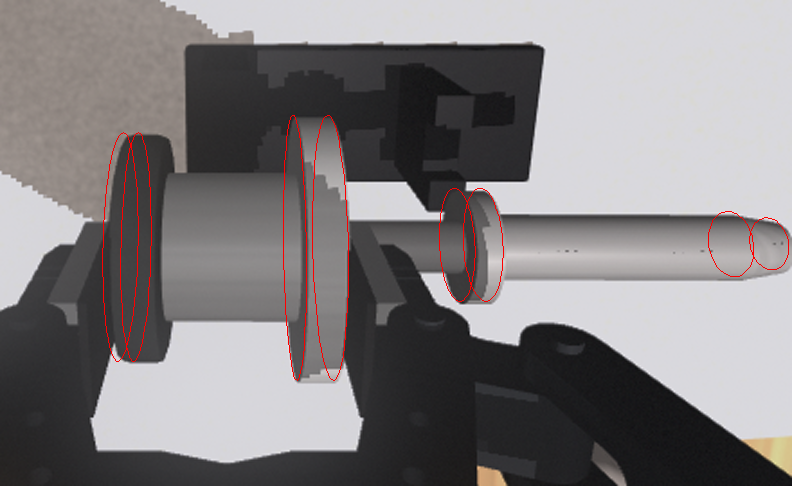

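```bash
python3 - <<'E'
from ovt import *
import ovt
ovt.PARTS=[(130,6),(121,7.5),(63,13),(57,13),(27,30),(19,30),(-10.5,26),(-20.5,26)]
o=bot.get_obs(); c=bot.camera("side")
for i,du in enumerate([(0,0)]):
    ov(c,o,np.array([.0002,-.003,.0263]),-0.0046,0,"pics/o11.png",290,140,90,45,8.5,du)
E
```

```text
(no output)
```

View pics/o11.png

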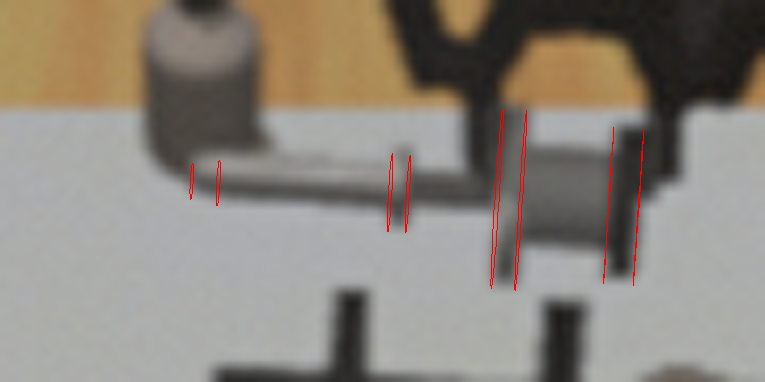

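```bash
python3 - <<'E'
from h import *
P=np.array([.6159,-.0212,-.153]); np.save("P3.npy",P)
t=F(P,(-.12,-.17,.154))[0]; print(t)
plan(t,np.pi/2-.153,12)
E
```

```text
[ 0.47139316 -0.17092566  0.154     ]
from [ 0.4392 -0.3217  0.1529] d [0.0322 0.1508 0.0011] rv [-1.000e-03 -3.000e-03 -1.485e+00] n 12
{"dx":0.51,"dy":0.07,"dz":-0.00,"ax":-0.00,"ay":-0.00,"az":-0.82}
{"dx":0.50,"dy":0.14,"dz":-0.00,"ax":-0.00,"ay":-0.00,"az":-0.82}
{"dx":0.48,"dy":0.20,"dz":-0.00,"ax":-0.00,"ay":-0.00,"az":-0.82}
{"dx":0.45,"dy":0.25,"dz":-0.00,"ax":-0.00,"ay":-0.00,"az":-0.82}
{"dx":0.41,"dy":0.31,"dz":-0.00,"ax":-0.00,"ay":-0.00,"az":-0.82}
{"dx":0.37,"dy":0.35,"dz":-0.00,"ax":-0.00,"ay":-0.00,"az":-0.82}
{"dx":0.33,"dy":0.40,"dz":-0.00,"ax":-0.00,"ay":-0.00,"az":-0.82}
{"dx":0.27,"dy":0.44,"dz":-0.00,"ax":-0.00,"ay":-0.00,"az":-0.82}
{"dx":0.22,"dy":0.47,"dz":-0.00,"ax":-0.00,"ay":-0.00,"az":-0.82}
{"dx":0.16,"dy":0.49,"dz":-0.00,"ax":-0.00,"ay":-0.00,"az":-0.82}
{"dx":0.10,"dy":0.50,"dz":-0.00,"ax":-0.00,"ay":-0.00,"az":-0.82}
{"dx":0.03,"dy":0.51,"dz":-0.00,"ax":-0.00,"ay":-0.00,"az":-0.82}
```

```bash
python3 -m handwheel '[{"dx":0.51,"dy":0.07,"dz":0,"ax":0,"ay":0,"az":-0.82},{"dx":0.5,"dy":0.14,"dz":0,"ax":0,"ay":0,"az":-0.82},{"dx":0.48,"dy":0.2,"dz":0,"ax":0,"ay":0,"az":-0.82},{"dx":0.45,"dy":0.25,"dz":0,"ax":0,"ay":0,"az":-0.82},{"dx":0.41,"dy":0.31,"dz":0,"ax":0,"ay":0,"az":-0.82},{"dx":0.37,"dy":0.35,"dz":0,"ax":0,"ay":0,"az":-0.82},{"dx":0.33,"dy":0.4,"dz":0,"ax":0,"ay":0,"az":-0.82},{"dx":0.27,"dy":0.44,"dz":0,"ax":0,"ay":0,"az":-0.82},{"dx":0.22,"dy":0.47,"dz":0,"ax":0,"ay":0,"az":-0.82},{"dx":0.16,"dy":0.49,"dz":0,"ax":0,"ay":0,"az":-0.82},{"dx":0.1,"dy":0.5,"dz":0,"ax":0,"ay":0,"az":-0.82},{"dx":0.03,"dy":0.51,"dz":0,"ax":0,"ay":0,"az":-0.86}]'
python3 -m handwheel '[{"dx":0,"dy":0,"dz":0,"ax":0,"ay":0,"az":0},{"dx":0,"dy":0,"dz":0,"ax":0,"ay":0,"az":0}]'
python3 - <<'E'
from ovt import *
P=np.load("P3.npy")
o=st(); print(R.from_quat(o["tool_rot"]).as_matrix().round(4))
c=bot.camera("wrist"); pickle.dump((c,o),open("w12.pkl","wb"))
crop(c,240,100,400,280,2,"pics/w12.png")
plan(F(P,(-.12,-.158,.1003))[0],np.pi/2-.153,3)
E
```

```text
clock: 17.25
eef_pos: [0.4725, -0.1705, 0.1531]
tool_rot: [0.075, 0.997, 0.0, -0.001]
ft_force: [0.1, 0.7, -2.8]
grip_width: 0.0461
clock: 17.45
eef_pos: [0.4726, -0.1712, 0.1535]
tool_rot: [0.079, 0.997, -0.0, -0.001]
ft_force: [0.0, 1.5, -2.5]
grip_width: 0.0456
t 17.45 p [ 0.4726 -0.1712  0.1535] F [ 0.   1.5 -2.5] w 0.0456
[[-9.876e-01  1.572e-01 -1.100e-03]
 [ 1.572e-01  9.876e-01 -2.000e-04]
 [ 1.100e-03 -3.000e-04 -1.000e+00]]
from [ 0.4727 -0.1716  0.1537] d [ 0.0005  0.0125 -0.0534] rv [-0.    -0.001 -0.005] n 3
{"dx":0.02,"dy":0.17,"dz":0.71,"ax":-0.00,"ay":-0.00,"az":-0.01}
{"dx":0.02,"dy":0.17,"dz":0.71,"ax":-0.00,"ay":-0.00,"az":-0.01}
{"dx":0.02,"dy":0.17,"dz":0.71,"ax":-0.00,"ay":-0.00,"az":-0.01}
```

View pics/w12.png

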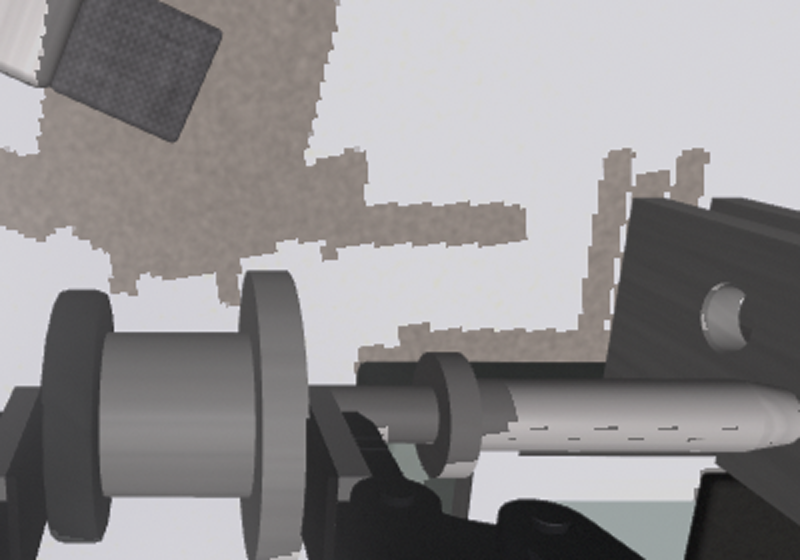

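```bash
python3 - <<'E'
from ovt import *
c,o=pickle.load(open("w12.pkl","rb")); P=np.load("P3.npy")
im=cv2.resize(c["img"][100:380,440:640,::-1],None,fx=4,fy=4,interpolation=cv2.INTER_CUBIC)[:700]
t=np.linspace(0,2*np.pi,60)
for py,col in((-.018,(0,0,255)),(-.0195,(0,255,0))):
    for q in (np.c_[-.12+.009*np.cos(t),0*t+py,.074+.009*np.sin(t)],np.array([(-.145,py,.03),(-.145,py,.114),(-.08,py,.114)])):
        w=(proj(c,F(P,q))+.5-[440,100]+[3.5,2.7])*4-.5
        cv2.polylines(im,[np.round(w).astype(int)],False,col,1)
cv2.imwrite("pics/h12.png",im[300:])
E
```

```text
(no output)
```

View pics/h12.png

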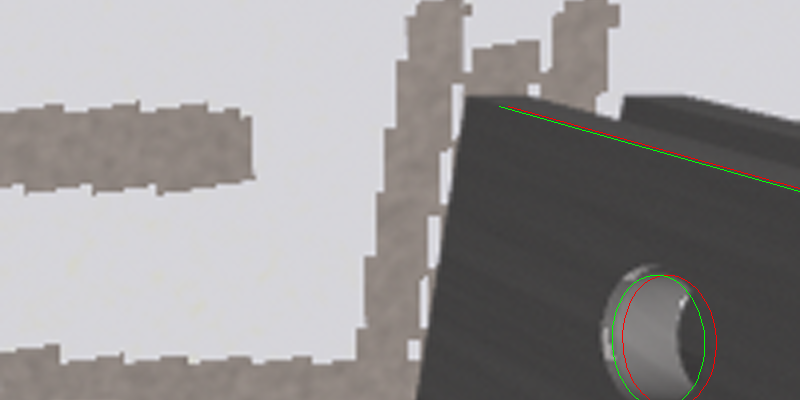

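```bash
python3 -m handwheel '[{"dx":0.03,"dy":0.1,"dz":0.71,"ax":0,"ay":0,"az":-0.01},{"dx":0.03,"dy":0.1,"dz":0.71,"ax":0,"ay":0,"az":-0.01},{"dx":0.03,"dy":0.1,"dz":0.71,"ax":0,"ay":0,"az":-0.01},{"dx":0,"dy":0,"dz":0,"ax":0,"ay":0,"az":0},{"dx":0,"dy":0,"dz":0,"ax":0,"ay":0,"az":0}]'
python3 - <<'E'
from ovt import *
P=np.load("P3.npy")
o=st(); print(R.from_quat(o["tool_rot"]).as_matrix().round(4)); p=R.from_euler("z",-P[2]).apply(o["eef_pos"]-[P[0],P[1],0]); print(p)
c=bot.camera("wrist"); pickle.dump((c,o),open("w13.pkl","wb"))
crop(c,340,150,300,225,2.6,"pics/w13.png")
s=bot.camera("side"); crop(s,270,180,130,100,6,"pics/s13.png")
E
```

```text
clock: 18.0
eef_pos: [0.4716, -0.164, 0.1008]
tool_rot: [0.076, 0.997, -0.0, -0.0]
ft_force: [0.9, -0.8, -2.7]
grip_width: 0.0459
t 18.0 p [ 0.4716 -0.164   0.1008] F [ 0.9 -0.8 -2.7] w 0.0459
[[-9.883e-01  1.524e-01 -9.000e-04]
 [ 1.524e-01  9.883e-01 -0.000e+00]
 [ 8.000e-04 -2.000e-04 -1.000e+00]]
[-0.12083292 -0.16313578  0.10078211]
```

View pics/w13.png

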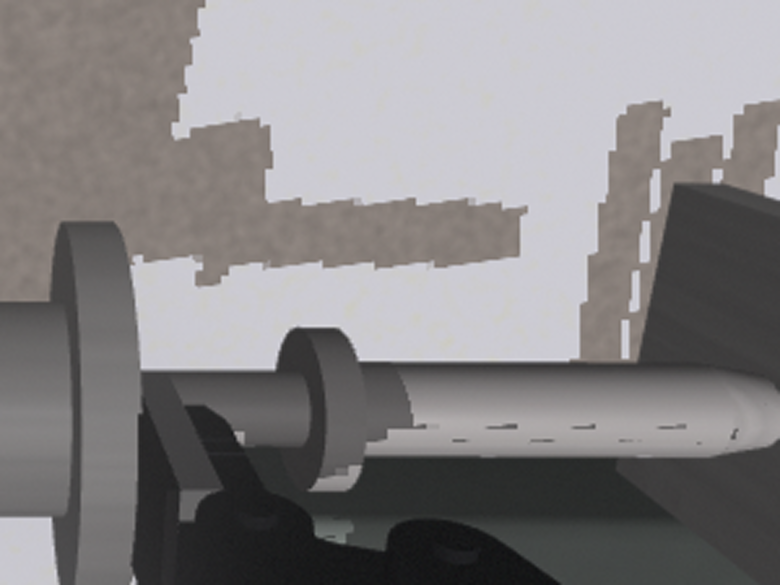

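View pics/s13.png

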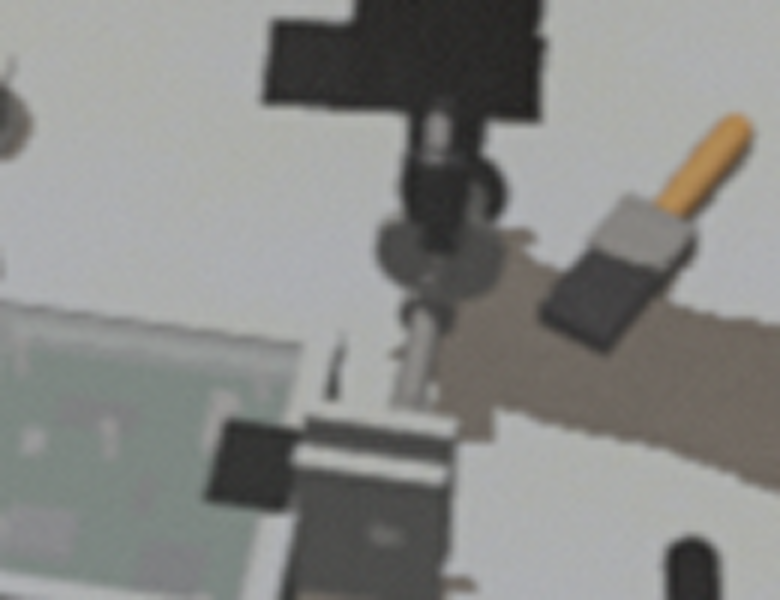

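```bash
python3 - <<'E'
from ovt import *
c,o=pickle.load(open("w13.pkl","rb")); r=R.from_quat(o["tool_rot"]).inv()
for b in(0,1.35,2.7):
    A=r.apply(atz(c,599.6-3.5,220.4-b,.114)-o["eef_pos"]); B=r.apply(atz(c,340+700/2.6-3.5,307.7-b,.0745)-o["eef_pos"]); C=r.apply(atz(c,340+340/2.6-3.5,150+409/2.6-b,.0745)-o["eef_pos"])
    print(b,A.round(4),B.round(4),C.round(4),(A-B).round(4))
E
```

```text
0 [ 0.0432  0.0788 -0.0132] [-0.003   0.1179  0.0263] [-0.0028  0.06    0.0263] [ 0.0462 -0.0391 -0.0395]
1.35 [ 0.0436  0.0787 -0.0132] [-0.0024  0.1178  0.0263] [-0.0022  0.0599  0.0263] [ 0.046  -0.0391 -0.0395]
2.7 [ 0.044   0.0787 -0.0132] [-0.0018  0.1177  0.0263] [-0.0016  0.0599  0.0263] [ 0.0458 -0.039  -0.0395]
```

```bash
python3 - <<'E'
from ovt import *
c,o=pickle.load(open("w12.pkl","rb")); P=np.load("P3.npy")
k=8
im=cv2.resize(c["img"][190:285,545:640,::-1],None,fx=k,fy=k,interpolation=cv2.INTER_CUBIC)
im=np.clip(im.astype(float)*2.2-60,0,255).astype(np.uint8)
t=np.linspace(0,2*np.pi,60)
for b,col in(((3.5,2.7),(0,0,255)),((0,0),(0,255,0))):
    for q in (np.c_[-.12+.009*np.cos(t),0*t-.02,.074+.009*np.sin(t)],np.array([(-.145,-.02,.01),(-.145,-.02,.114)])):
        w=(proj(c,F(P,q))+.5-[545,190]+b)*k-.5
        cv2.polylines(im,[np.round(w).astype(int)],False,col,1)
cv2.imwrite("pics/h13.png",im[:590])
E
```

```text
(no output)
```

View pics/h13.png

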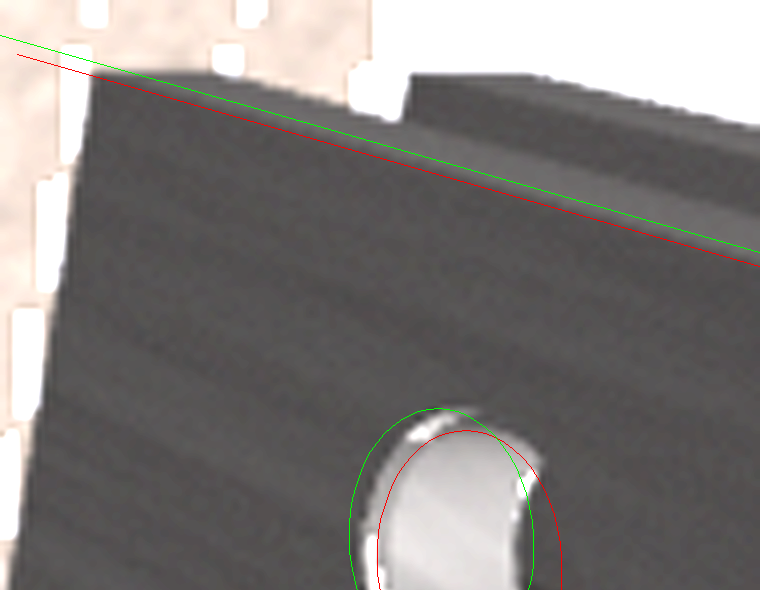

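```bash
python3 - <<'E'
from ovt import *
import ovt
ovt.PARTS=[(130,6),(121,7.5),(100,7.5),(80,7.5),(63,13),(57,13),(27,30),(19,30)]
c,o=pickle.load(open("w13.pkl","rb"))
ov(c,o,np.array([.0002,-.003,.0263]),0.0,0,"pics/o13.png",340,200,300,190,2.6,(3.5,2.7))
c,o2=pickle.load(open("w10.pkl","rb")),None
E
```

```text
(no output)
```

View pics/o13.png

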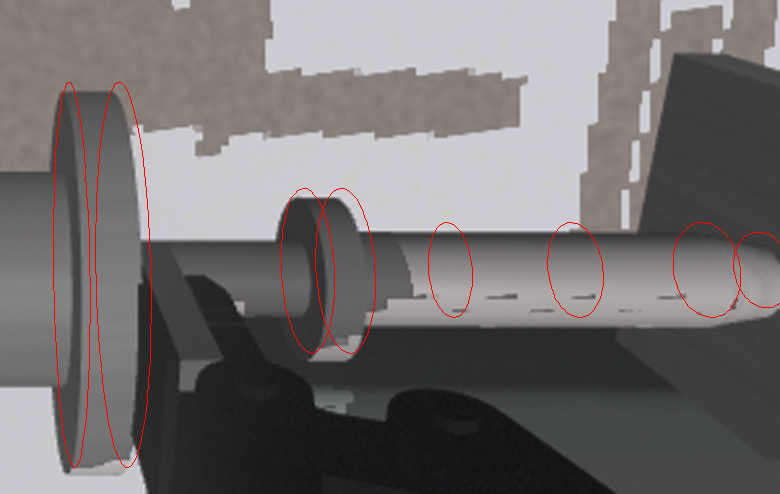

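```bash
python3 - <<'E'
from ovt import *
c,o=pickle.load(open("w13.pkl","rb")); r=R.from_quat(o["tool_rot"])
e=r.inv().apply(c["eye"]-o["eef_pos"]); print("cam in tool",e)
for z in(.0155,.0165,.0175): print(z,[proj(c,r.apply([x,.0232,z])+o["eef_pos"])[0].round(1) for x in(.011,-.011)])
w=cv2.resize(c["img"][270:380,370:450,::-1],None,fx=7,fy=7,interpolation=cv2.INTER_CUBIC); w=np.clip(w.astype(float)*1.8,0,255).astype(np.uint8); cv2.imwrite("pics/f13.png",w)
E
```

```text
cam in tool [ 0.06795527  0.00067375 -0.12333466]
0.0155 [array([384.5, 286.3]), array([382.2, 337.9])]
0.0165 [array([384.1, 285.3]), array([381.8, 336.6])]
0.0175 [array([383.7, 284.4]), array([381.5, 335.3])]
```

View pics/f13.png

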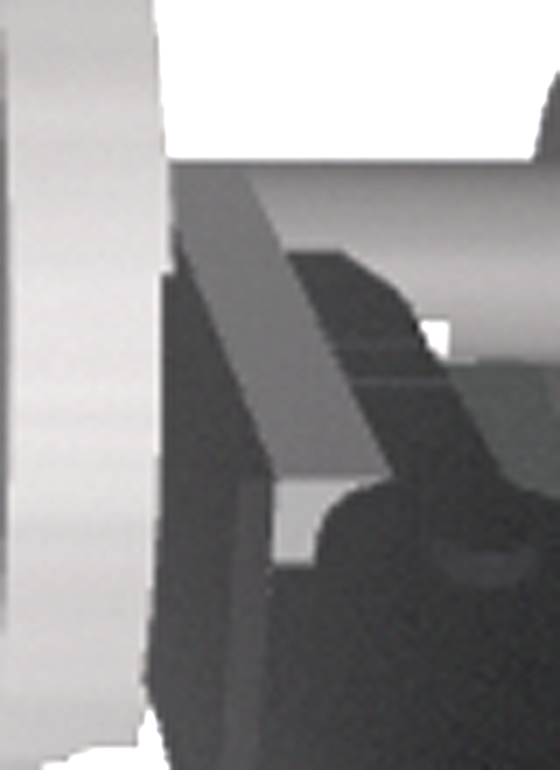

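```bash
python3 -m handwheel '[{"dx":0.01,"dy":0.25,"dz":0.02,"ax":0,"ay":0,"az":0},{"dx":0,"dy":0.25,"dz":0,"ax":0,"ay":0,"az":0},{"dx":0,"dy":0.15,"dz":0,"ax":0,"ay":0,"az":0},{"dx":0,"dy":0.12,"dz":0,"ax":0,"ay":0,"az":0},{"dx":0,"dy":0,"dz":0,"ax":0,"ay":0,"az":0}]'
python3 -m handwheel '[{"dx":0,"dy":0.1,"dz":0,"ax":0,"ay":0,"az":0},{"dx":0,"dy":0.1,"dz":0,"ax":0,"ay":0,"az":0},{"dx":0,"dy":0,"dz":0,"ax":0,"ay":0,"az":0}]'
```

```text
clock: 18.6
eef_pos: [0.4747, -0.1438, 0.1004]
tool_rot: [0.075, 0.997, 0.0, 0.0]
ft_force: [-0.9, -2.2, -3.3]
grip_width: 0.046
clock: 18.9
eef_pos: [0.4753, -0.1392, 0.1003]
tool_rot: [0.075, 0.997, 0.0, -0.0]
ft_force: [-0.1, -0.9, -2.4]
grip_width: 0.046
```

```bash
python3 -m handwheel '[{"dx":0,"dy":0.1,"dz":0,"ax":0,"ay":0,"az":0},{"dx":0,"dy":0.1,"dz":0,"ax":0,"ay":0,"az":0},{"dx":0,"dy":0,"dz":0,"ax":0,"ay":0,"az":0}]'
```

```text
clock: 19.2
eef_pos: [0.4761, -0.1342, 0.1003]
tool_rot: [0.075, 0.997, 0.0, -0.0]
ft_force: [-1.0, 0.5, -3.0]
grip_width: 0.046
```

```bash
python3 -m handwheel '[{"dx":0,"dy":0.16,"dz":0,"ax":0,"ay":0,"az":0},{"dx":0,"dy":0.16,"dz":0,"ax":0,"ay":0,"az":0},{"dx":0,"dy":0.16,"dz":0,"ax":0,"ay":0,"az":0},{"dx":0,"dy":0,"dz":0,"ax":0,"ay":0,"az":0}]'
python3 - <<'E'
from ovt import *
c=bot.camera("wrist"); crop(c,240,150,400,270,2,"pics/w14.png")
E
```

```text
clock: 19.6
eef_pos: [0.478, -0.122, 0.1003]
tool_rot: [0.075, 0.997, 0.0, 0.0]
ft_force: [0.5, 0.0, -2.8]
grip_width: 0.0457
```

View pics/w14.png

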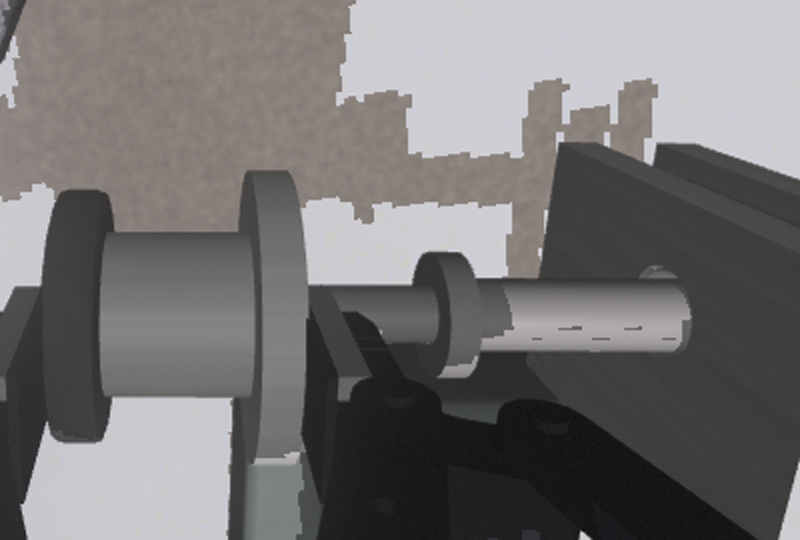

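```bash
python3 -m handwheel '[{"dx":0.03,"dy":0,"dz":0,"ax":0,"ay":0,"az":0},{"dx":0,"dy":0.12,"dz":0,"ax":0,"ay":0,"az":0},{"dx":0,"dy":0.12,"dz":0,"ax":0,"ay":0,"az":0},{"dx":0,"dy":0.12,"dz":0,"ax":0,"ay":0,"az":0},{"dx":0,"dy":0,"dz":0,"ax":0,"ay":0,"az":0}]'
python3 -m handwheel '[{"dx":0,"dy":0.12,"dz":0,"ax":0,"ay":0,"az":0},{"dx":0,"dy":0.12,"dz":0,"ax":0,"ay":0,"az":0},{"dx":0,"dy":0.12,"dz":0,"ax":0,"ay":0,"az":0},{"dx":0,"dy":0,"dz":0,"ax":0,"ay":0,"az":0}]'
```

```text
clock: 20.15
eef_pos: [0.4788, -0.1133, 0.1004]
tool_rot: [0.075, 0.997, 0.0, 0.0]
ft_force: [1.4, -0.7, -3.2]
grip_width: 0.0458
clock: 20.55
eef_pos: [0.4797, -0.1043, 0.1002]
tool_rot: [0.075, 0.997, 0.0, -0.0]
ft_force: [1.3, 1.1, -3.1]
grip_width: 0.0459
```

```bash
python3 -m handwheel '[{"dx":0,"dy":0.2,"dz":0,"ax":0,"ay":0,"az":0},{"dx":0,"dy":0.2,"dz":0,"ax":0,"ay":0,"az":0},{"dx":0,"dy":0.2,"dz":0,"ax":0,"ay":0,"az":0},{"dx":0,"dy":0.1,"dz":0,"ax":0,"ay":0,"az":0},{"dx":0,"dy":0,"dz":0,"ax":0,"ay":0,"az":0}]'
python3 -m handwheel '[{"dx":0,"dy":0.08,"dz":0,"ax":0,"ay":0,"az":0},{"dx":0,"dy":0.08,"dz":0,"ax":0,"ay":0,"az":0},{"dx":0,"dy":0,"dz":0,"ax":0,"ay":0,"az":0}]'
```

```text
clock: 21.05
eef_pos: [0.4826, -0.087, 0.1004]
tool_rot: [0.075, 0.997, 0.0, 0.0]
ft_force: [0.0, -0.6, -2.3]
grip_width: 0.0457
clock: 21.35
eef_pos: [0.4831, -0.0833, 0.1003]
tool_rot: [0.075, 0.997, 0.0, -0.0]
ft_force: [0.6, -0.8, -2.7]
grip_width: 0.0457
```

```bash
python3 -m handwheel '[{"dx":0,"dy":0.06,"dz":0,"ax":0,"ay":0,"az":0},{"dx":0,"dy":0.06,"dz":0,"ax":0,"ay":0,"az":0},{"dx":0,"dy":0,"dz":0,"ax":0,"ay":0,"az":0}]'
python3 -m handwheel '[{"dx":0,"dy":0.06,"dz":0,"ax":0,"ay":0,"az":0},{"dx":0,"dy":0.06,"dz":0,"ax":0,"ay":0,"az":0},{"dx":0,"dy":0,"dz":0,"ax":0,"ay":0,"az":0}]'
python3 - <<'E'
from ovt import *
c=bot.camera("wrist"); crop(c,240,150,400,270,2,"pics/w15.png")
E
```

```text
clock: 21.65
eef_pos: [0.4832, -0.0803, 0.1002]
tool_rot: [0.075, 0.997, 0.0, -0.0]
ft_force: [0.5, -0.1, -3.0]
grip_width: 0.0458
clock: 21.95
eef_pos: [0.4832, -0.0797, 0.1005]
tool_rot: [0.076, 0.997, -0.003, -0.001]
ft_force: [-1.9, -4.7, 0.0]
grip_width: 0.0459
```

View pics/w15.png

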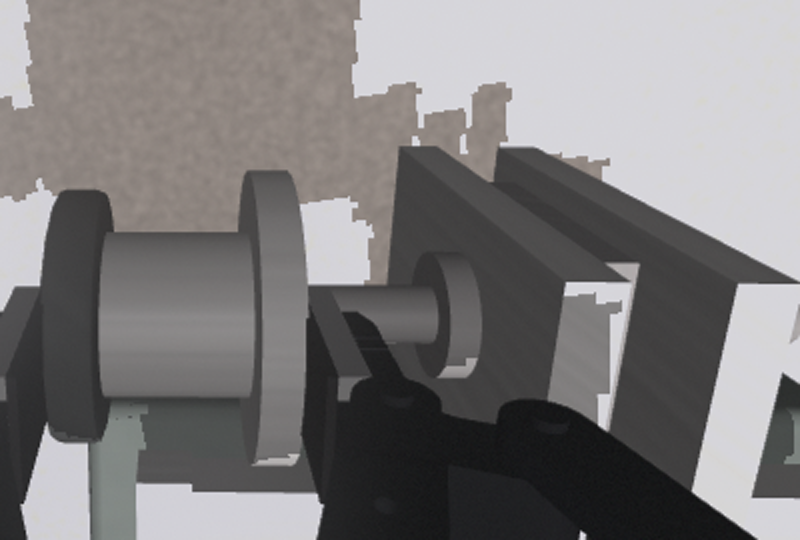

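```bash
python3 -m handwheel '[{"dx":0,"dy":0.06,"dz":0,"ax":0,"ay":0,"az":0},{"dx":0,"dy":0.06,"dz":0,"ax":0,"ay":0,"az":0},{"dx":0,"dy":0,"dz":0,"ax":0,"ay":0,"az":0}]'
python3 -m handwheel '[{"dx":0,"dy":0.06,"dz":0,"ax":0,"ay":0,"az":0},{"dx":0,"dy":0,"dz":0,"ax":0,"ay":0,"az":0}]'
```

```text
clock: 22.3
eef_pos: [0.4832, -0.0794, 0.1008]
tool_rot: [0.077, 0.997, -0.006, -0.001]
ft_force: [-4.9, -14.6, 2.3]
grip_width: 0.0456
clock: 22.5
eef_pos: [0.4832, -0.0792, 0.1009]
tool_rot: [0.078, 0.997, -0.007, -0.001]
ft_force: [-5.6, -20.9, 1.7]
grip_width: 0.046
```

```bash
python3 -m handwheel '[{"dx":0,"dy":-0.1,"dz":0,"ax":0,"ay":0,"az":0},{"dx":0,"dy":-0.1,"dz":0,"ax":0,"ay":0,"az":0},{"dx":0,"dy":0,"dz":0,"ax":0,"ay":0,"az":0}]'
python3 -m handwheel '[{"dx":0,"dy":0,"dz":0,"ax":0,"ay":0,"az":0},{"dx":0,"dy":0,"dz":0,"ax":0,"ay":0,"az":0},{"dx":0,"dy":0,"dz":0,"ax":0,"ay":0,"az":0},{"dx":0,"dy":0,"dz":0,"ax":0,"ay":0,"az":0},{"dx":0,"dy":0,"dz":0,"ax":0,"ay":0,"az":0}]' 0.6
python3 - <<'E'
from ovt import *
c=bot.camera("wrist"); crop(c,200,130,440,310,1.8,"pics/w16.png")
s=bot.camera("side"); crop(s,270,180,130,100,6,"pics/s16.png")
E
```

```text
clock: 22.8
eef_pos: [0.4833, -0.0798, 0.1004]
tool_rot: [0.076, 0.997, -0.002, -0.0]
ft_force: [-2.3, -9.7, -1.2]
grip_width: 0.0459
clock: 23.3
eef_pos: [0.4842, -0.078, 0.1005]
tool_rot: [0.075, 0.997, -0.0, 0.0]
ft_force: [-1.3, -2.2, 0.2]
grip_width: 0.0682
```

View pics/w16.png

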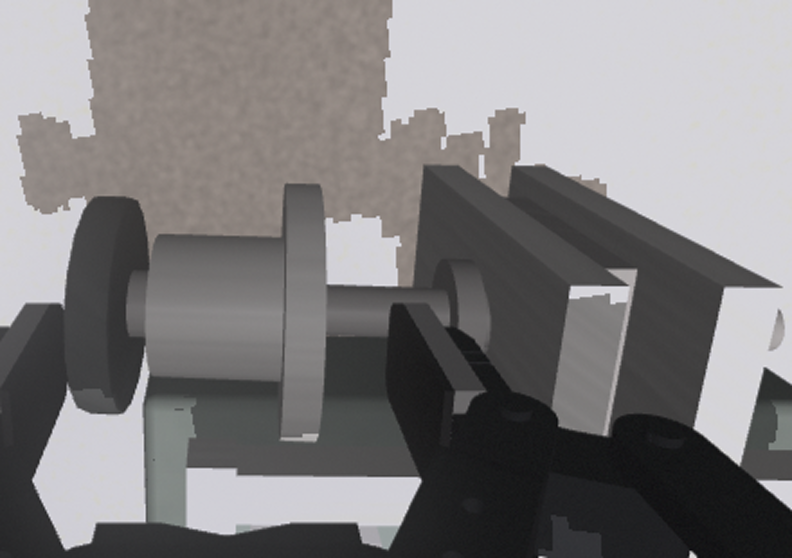

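View pics/s16.png

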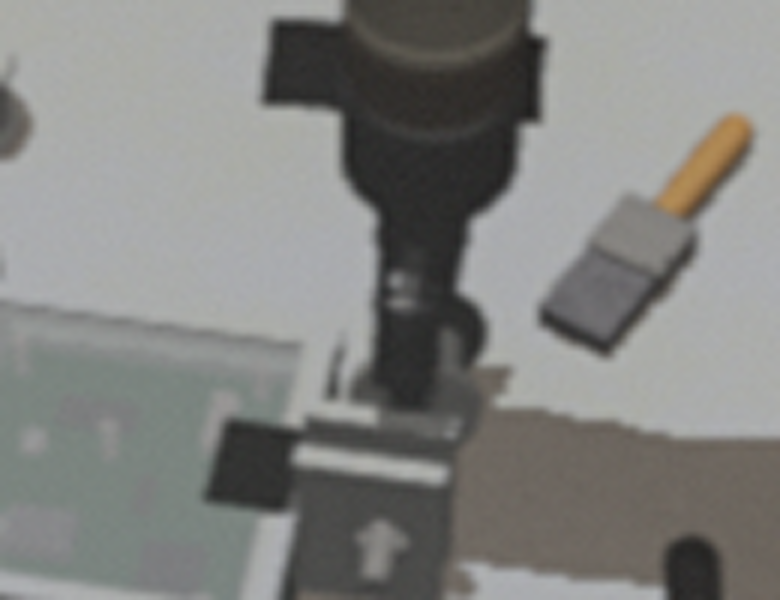

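```bash
python3 -m handwheel '[{"dx":0,"dy":0,"dz":0.2,"ax":0,"ay":0,"az":0},{"dx":0,"dy":-0.2,"dz":0,"ax":0,"ay":0,"az":0},{"dx":0,"dy":-0.2,"dz":0,"ax":0,"ay":0,"az":0},{"dx":0,"dy":0,"dz":0,"ax":0,"ay":0,"az":0}]'
python3 -m handwheel '[{"dx":0,"dy":-0.1,"dz":0,"ax":0,"ay":0,"az":0},{"dx":0,"dy":-0.08,"dz":0,"ax":0,"ay":0,"az":0},{"dx":0,"dy":0,"dz":0,"ax":0,"ay":0,"az":0}]'
python3 -m handwheel '[{"dx":0,"dy":-0.08,"dz":0,"ax":0,"ay":0,"az":0},{"dx":0,"dy":-0.08,"dz":0,"ax":0,"ay":0,"az":0},{"dx":0,"dy":0,"dz":0,"ax":0,"ay":0,"az":0}]'
```

```text
clock: 23.8
eef_pos: [0.4824, -0.088, 0.0953]
tool_rot: [0.076, 0.997, 0.001, 0.0]
ft_force: [0.5, -0.1, -0.0]
grip_width: 0.0686
clock: 24.1
eef_pos: [0.4818, -0.0925, 0.0953]
tool_rot: [0.076, 0.997, 0.0, 0.0]
ft_force: [0.2, 0.4, 0.8]
grip_width: 0.0683
clock: 24.4
eef_pos: [0.4812, -0.0948, 0.095]
tool_rot: [0.075, 0.997, 0.002, -0.0]
ft_force: [1.4, 6.4, -1.9]
grip_width: 0.0683
```

```bash
python3 -m handwheel '[{"dx":0,"dy":-0.08,"dz":0,"ax":0,"ay":0,"az":0},{"dx":0,"dy":-0.08,"dz":0,"ax":0,"ay":0,"az":0},{"dx":0,"dy":0,"dz":0,"ax":0,"ay":0,"az":0}]'
python3 -m handwheel '[{"dx":0,"dy":-0.08,"dz":0,"ax":0,"ay":0,"az":0},{"dx":0,"dy":-0.08,"dz":0,"ax":0,"ay":0,"az":0},{"dx":0,"dy":0,"dz":0,"ax":0,"ay":0,"az":0}]'
```

```text
clock: 24.7
eef_pos: [0.4812, -0.0955, 0.0948]
tool_rot: [0.074, 0.997, 0.006, 0.0]
ft_force: [4.4, 14.5, -3.1]
grip_width: 0.0679
clock: 25.0
eef_pos: [0.481, -0.096, 0.0945]
tool_rot: [0.073, 0.997, 0.01, 0.0]
ft_force: [6.2, 26.0, -3.7]
grip_width: 0.0687
```

```bash
python3 -m handwheel '[{"dx":0,"dy":-0.08,"dz":0,"ax":0,"ay":0,"az":0},{"dx":0,"dy":-0.04,"dz":0,"ax":0,"ay":0,"az":0},{"dx":0,"dy":0,"dz":0,"ax":0,"ay":0,"az":0},{"dx":0,"dy":0,"dz":0,"ax":0,"ay":0,"az":0},{"dx":0,"dy":0,"dz":0,"ax":0,"ay":0,"az":0}]'
python3 - <<'E'
from ovt import *
c=bot.camera("wrist"); crop(c,200,130,440,310,1.8,"pics/w17.png")
s=bot.camera("side"); crop(s,270,210,100,75,7,"pics/s17.png")
E
```

```text
clock: 25.5
eef_pos: [0.481, -0.0964, 0.0944]
tool_rot: [0.072, 0.997, 0.012, 0.001]
ft_force: [6.6, 32.8, -5.3]
grip_width: 0.0682
```

View pics/w17.png

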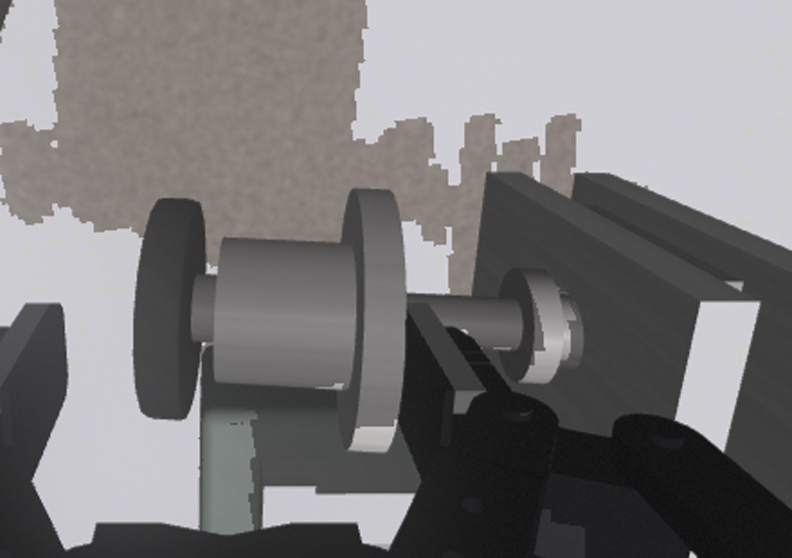

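View pics/s17.png

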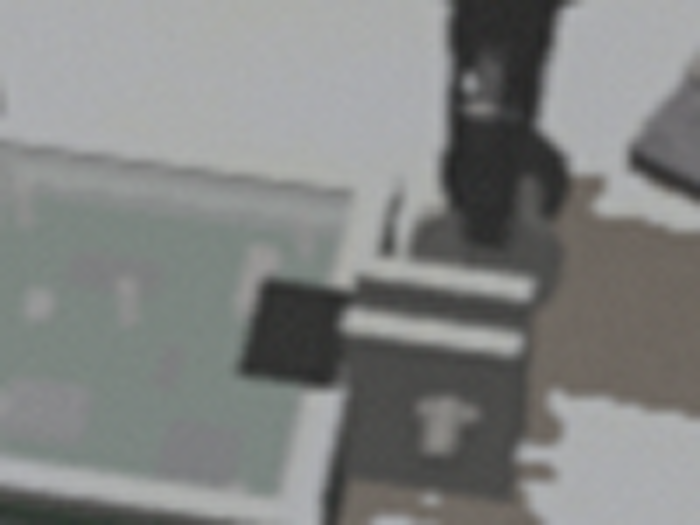

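```bash
python3 -m handwheel '[{"dx":0,"dy":0.16,"dz":0,"ax":0,"ay":0,"az":0},{"dx":0,"dy":0.16,"dz":0,"ax":0,"ay":0,"az":0},{"dx":0,"dy":0.16,"dz":0,"ax":0,"ay":0,"az":0},{"dx":0,"dy":0.16,"dz":0,"ax":0,"ay":0,"az":0},{"dx":0,"dy":0,"dz":0,"ax":0,"ay":0,"az":0},{"dx":0,"dy":0,"dz":0,"ax":0,"ay":0,"az":0}]'
python3 - <<'E'
from ovt import *
c=bot.camera("wrist"); crop(c,200,130,440,310,1.8,"pics/w18.png")
E
```

```text
clock: 26.2
eef_pos: [0.4818, -0.0919, 0.0954]
tool_rot: [0.076, 0.997, -0.0, 0.0]
ft_force: [-0.9, 1.5, 0.6]
grip_width: 0.0682
```

View pics/w18.png

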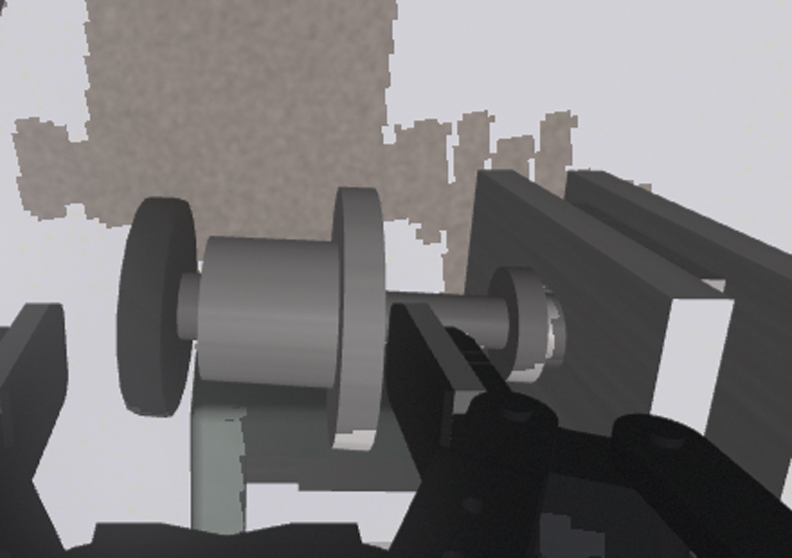

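```bash
python3 -m handwheel '[{"dx":0,"dy":0.14,"dz":0,"ax":0,"ay":0,"az":0},{"dx":0,"dy":0,"dz":-0.4,"ax":0,"ay":0,"az":0},{"dx":0,"dy":0,"dz":-0.8,"ax":0,"ay":0,"az":0},{"dx":0,"dy":0,"dz":-0.8,"ax":0,"ay":0,"az":0},{"dx":0,"dy":0,"dz":-0.8,"ax":0,"ay":0,"az":0},{"dx":0,"dy":0,"dz":-0.8,"ax":0,"ay":0,"az":0},{"dx":0.6,"dy":-0.6,"dz":-0.5,"ax":0,"ay":0,"az":0},{"dx":0.6,"dy":-0.6,"dz":-0.5,"ax":0,"ay":0,"az":0},{"dx":0.6,"dy":-0.6,"dz":-0.5,"ax":0,"ay":0,"az":0},{"dx":0,"dy":0,"dz":0,"ax":0,"ay":0,"az":0},{"dx":0,"dy":0,"dz":0,"ax":0,"ay":0,"az":0}]'
python3 - <<'E'
from ovt import *
st(); P=np.load("P3.npy")
c=bot.camera("wrist"); cv2.imwrite("pics/w19.png",c["img"][:,:,::-1])
s=bot.camera("side"); crop(s,225,150,160,120,5,"pics/s19.png")
t=bot.camera("top"); crop(t,60,100,440,270,1.7,"pics/t19.png")
E
```

```text
clock: 27.35
eef_pos: [0.4315, -0.1259, 0.2237]
tool_rot: [0.076, 0.997, -0.0, 0.001]
ft_force: [0.5, 0.2, -0.2]
grip_width: 0.0682
t 27.35 p [ 0.4315 -0.1259  0.2237] F [ 0.5  0.2 -0.2] w 0.0682
```

View pics/w19.png

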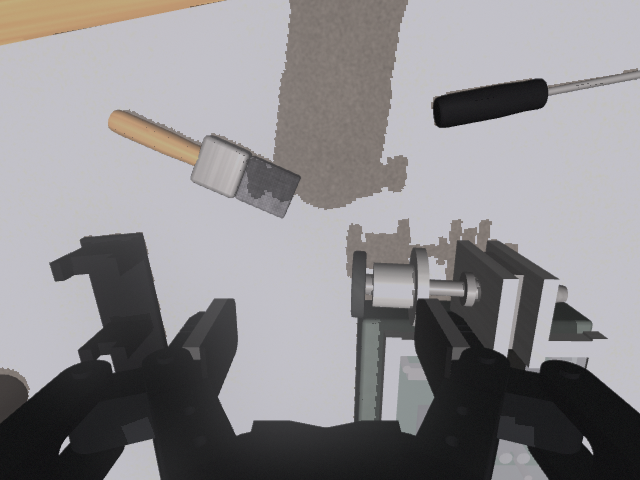

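View pics/s19.png

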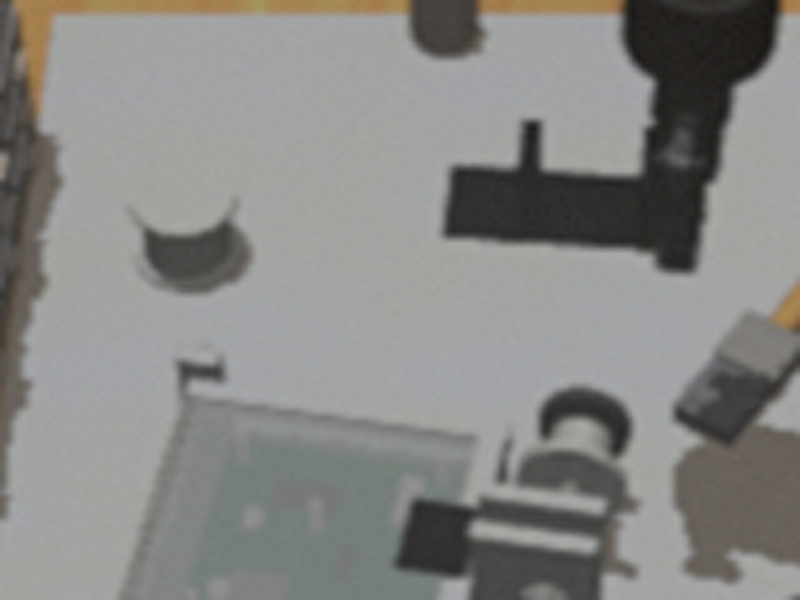

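View pics/t19.png

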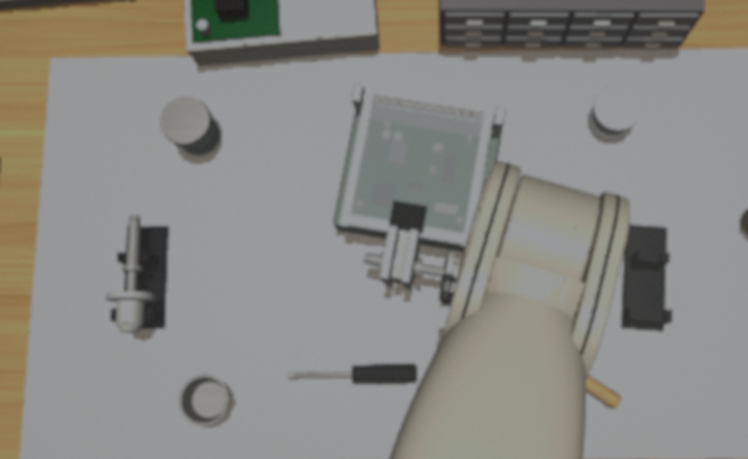

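```bash
python3 - <<'E'
from h import *
s=bot.camera("side"); crop(s,225,220,130,100,6,"pics/s20.png")
print(bot.job_done()); st()
E
```

```text
the job is handed in; nothing more can be done
None
the job is handed in; nothing more can be done
```

View pics/s20.png

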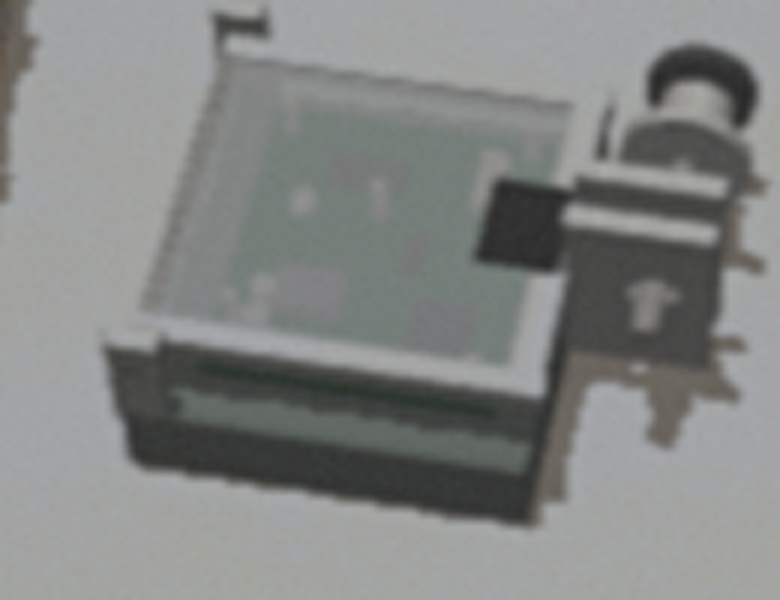

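The job is handed in at about 27 s: the gate is down on its stop and the ball-lock pin is in the cheeks, with its balls out and holding.

- **Gate:** I pushed it down by its pad until it stopped, at about 22 N and a pad height of 88 mm.
- **Cheek height:** By touch the cheek tops are at 114 mm (8 mm above nominal), so I put the hole axis at 74 mm. I also touched the cheeks' front edge to place the holes along x.
- **Pin in:** I squeezed the button in and pushed the pin through from the -y side. There was almost no side force, and the shoulder came home against about 20 N.
- **Button and tug:** On release the button sprang out and the balls stood out beyond the far cheek. Pulling back on the flange only, the pin held at about 33 N.

After the tug the shoulder stands about 3 mm off the near cheek. That is the play up to the balls, and I left it there as asked. The last pictures show the gate still closed, the button out, the balls out and the robot clear. The plain pin and the bystanders look unmoved.

The cameras disagreed by a few mm on the fixture's position, so I went by touch and by pictures showing the pin and hole together. The first three move calls were refused because their rows left out some keys; nothing moved.

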